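# Packing spice tins snug in the verandah rack

### The arm

A 6-joint arm with a two-finger parallel gripper is mounted at the origin on the work surface. World frame = base frame: x ahead of the robot, y to its left, z up, the work surface at z = 0. Lengths are in m, angles in degrees, forces in N, time in s.
With the tool pointing down it reaches from about 0.4 to 0.825 m from the base axis. Payload 7 kg.
Tool frame: the origin (TCP) lies midway between the tips of the shut fingers; the grasp point (between the pads) lies 19 mm behind it (r.hold_point_z is the distance from the TCP to the grasp point, in m); x points along the fingers, y is the direction in which the jaws open and shut, and the axes are right-handed (so a half turn about x gives the same grasp; the last joint's range is limited). The gripper opens to 88 mm and grips with 3 to 60 N. Pads are 19 mm wide; open, the fingers measure 130 mm over their backs; the gripper's body (78 mm by 193 mm) begins 47 mm behind the grasp point.
Start: joints at [80.965, 20.546, 0.682, 0, -70.136, -16.507], TCP at [0.291, 0.609, 0.227] pointing down, gripper open.
Joint ranges: [-176.03, 176.03], [-82.01, 121.73], [-58.28, 71.71], [-173.87, 95.51], [-174.79, -0.11], [-173.66, 173.66]. Speed limits (degrees/s): [136.94, 136.94, 172.46, 180, 180, 180].

### API

Orientations are given as [roll, pitch, yaw] about the fixed x, y, z axes, in that order (R = Rz(yaw) Ry(pitch) Rx(roll)).
In Python, from plant import r, viewer, order gives the robot as it stands. The module is installed in compiled form; this text tells all that it offers.
- The arm moves only by the shell command python3 -m creep 'ROWS' [FORCE]. ROWS is JSON, a list of rows, each an object of numbers: "ax", "ay", "az": the turn, a rotation vector about the tool's x, y, z in degrees; "tx", "ty", "tz": the shift along the tool's x, y, z in m; "fingers": the finger opening in m, from 0 to 0.0876. A call has 1 to 5 rows; each row is the pose to reach, as a shift and turn from the pose commanded when the call began, along the tool's axes at that moment; what a row does not reach only later rows make up. A row lasts 1/10 s, in which the tool goes at most 50 mm and 8.59 degrees, less where a joint would pass 70% of its speed; a pose out of reach is approached as far as the arm can. A call with a gripper value outside its range is refused whole. The fingers move at their own pace and stop on an object; FORCE is the grip in N (left out, the last holds). Time passes only in rows, so rows that repeat a pose let the fingers close. It gives the time, the measured TCP pose, the force and the opening at its end, in the units of the state.
- r.get_state(): the state, without advancing time (a new reading comes with each control period).
- viewer.capture(name): name is "scene" or "top" or "wrist"; returns a dict with "pixels" (480x640x3 uint8, blue, green, red), "depth" (480x640 float32, m along the optical axis (not along the pixel's ray), 0 where there is no reading), "fx", "fy", "cx", "cy" (pixels), "rvec" (rotation vector, rad) and "tvec" (3), from world to camera coordinates, as OpenCV has them; the wrist camera has in their place "T_tool_cam" (4x4, takes a point from camera to tool coordinates, whose origin is the TCP and whose axes are the tool frame's). Camera axes: x right, y down, z forward; pixel columns grow to the right and rows downward; lengths in m; the calibration is good to about 2 mm. The wrist camera is an equidistant fisheye: a pixel r from the principal point sees the ray r / f radians off the axis. A picture is of the moment at which its call begins: read the wrist's pose just before it.
- order.close_job(): hands the job in, once; it reports no verdict.
The state is a dict: "time_s": time; "joints": joint angles; "qd": joint speeds; "joint_torque": joint torques, N m; "tcp_pos": TCP position; "eef_rot": TCP orientation; "contact_force": force on the tool from outside, world axes, zero at the start; "moment": the same for the moment, N m; "gripper_width": finger opening in m.
Only numpy, scipy, OpenCV 4.12 (cv2) and the standard library are available. Lean on these libraries where they do the work, as an engineer would, in place of code of your own. Each camera call takes 0.05 s, during which the arm holds its last target.

### The job

Take the two flat rectangular tins from the turntable and set them down, without dropping them, upright in the lane of the wire rack, in front of the tin already standing there and broad face to broad face with it. Then push the sliding end stop up until the row of three is snug against the end wall. Leave the round tin standing on the turntable and do not disturb the jar.

Things in the scene. Friction and masses are not known exactly. Their poses are not given: they have to be found in the camera images.
- rack: Fixed dark steel wire rack, two tiers, 300 x 188 x 266 high (mm). Origin on the ledge under the lane; x runs along the lane from its open front to the end wall, y across, z up. Lower deck: sheet, top 30 above the ledge, x -140 to 150. Lane: two 6 mm rails along x, 66 clear between them (y = +-33), tops 21 above the deck. Rear posts at x 150, y +-90.
- lane_end (a point): Foot of the end wall's face, mid-lane, on the deck's top (rack x = 100, y = 0, z = 30). Axes as the rack's, so tins in the lane have negative x. The end wall is a 78 wide, 65 high, 4 thick plate.
- shelf_edge (a point): Middle of the front edge, at its underside, of the open wire shelf hanging over the lane's far end: 50 in front of the end wall, 200 above the deck; the shelf is 188 wide and runs from here back past the wall. A hand held vertical does not fit below it; one leaning back 25 to 45 degrees to the lane's open front does. A small cup fixed on the shelf reaches 40 above it. Axes as the rack's.
- stop (a joint): Sliding end stop on the lane's rails; value in m, growing towards the end wall, 0 to 0.13. The gap between its face and the end wall is 0.190 minus the value; three tins make 0.114, so the row is snug at about 0.076. Starts at 0.042 to 0.054. It stays where it is left and moves at about 3 N, with the tins about 5 N.
- stop_face (a point): Foot, mid-lane at the deck's height, of the stop's face that looks at the end wall; axes as the rack's. The stop is an upright plate 60 wide, 4 thick, up to 52 above the deck; its top edge (48 to 52) is folded towards the lane's front and reaches 10 behind the face. Push on its back. Its sleeves on the rails (12 thick, y = +-36) reach 34 behind the face.
- tin_a: Empty flat rectangular tin with slip lid, white enamelled, about 90 g, 38 thick (x) x 56 broad (y) x 100 high (z); origin at the centre of its underside, z up. Stands on the turntable at first. The same as tin_b and tin_back; their order in the row does not matter.
- tin_b: Second flat rectangular tin, as tin_a, also on the turntable.
- tin_back: Third flat rectangular tin, as tin_a, standing loosely in the lane already, at most 5 mm from the end wall.
- tin_round: Round tin, enamelled like the others, 66 across x 78 high, about 90 g, origin at the centre of its underside, on the turntable; it stays there.
- turntable: Round steel turntable, 300 across; origin on the ledge under its axis. The platter's top is 30 above the ledge, its rim 40; it revolves with light friction and may turn a little when things on it are touched, which does no harm. The foot is fixed.
- jar: Glass jar with steel screw lid, 72 across x 115 high, bystander; origin at the centre of its underside.
There are look-alikes about, which are no part of the job. What is shaped like the tin_round but blue or brown is not meant.

How it is judged (in metres and radians):
On the way, in this order (a step that is already met when the one before it is completed fails the run):
1. both flat tins from the turntable stand upright in the lane, between the tin that was there and the end stop, and have been let go (x of tin_a in the frame of lane_end between -0.14 and -0.015 m and y of tin_a in the frame of lane_end between -0.015 and 0.015 m and z of tin_a in the frame of lane_end between -0.008 and 0.008 m and angle between each of tin_a, tin_b's own z axis and vertical below 0.2 rad and contact force between the fingers and tin_a below 0.5 N and x of tin_b in the frame of lane_end between -0.14 and -0.015 m and y of tin_b in the frame of lane_end between -0.015 and 0.015 m and z of tin_b in the frame of lane_end between -0.008 and 0.008 m and contact force between the fingers and tin_b below 0.5 N), for 0.2 s.
2. the end stop has been pushed up to the row, no more than 4 mm of play left (value of joint stop above 0.072 m), for 0.1 s.
At the end, for the whole second after the job is handed in: The three flat tins stand upright (within 4.5 deg), at rest and let go, on the deck in the lane, within 10 mm of its middle line; the stop leaves at most 4 mm of play in the row (joint above 0.072). The round tin stands upright on the turntable, within 125 mm of its axis (x of tin_a in the frame of lane_end between -0.11 and -0.015 m and y of tin_a in the frame of lane_end between -0.01 and 0.01 m and z of tin_a in the frame of lane_end between -0.004 and 0.004 m and angle between each of tin_a, tin_b, tin_back's own z axis and vertical below 0.08 rad and linear speed of each of tin_a, tin_b, tin_back below 0.02 m/s and x of tin_b in the frame of lane_end between -0.11 and -0.015 m and y of tin_b in the frame of lane_end between -0.01 and 0.01 m and z of tin_b in the frame of lane_end between -0.004 and 0.004 m and x of tin_back in the frame of lane_end between -0.11 and -0.015 m and y of tin_back in the frame of lane_end between -0.01 and 0.01 m and z of tin_back in the frame of lane_end between -0.004 and 0.004 m and value of joint stop above 0.072 m and velocity of joint stop below 0.01 m/s and angle between tin_round's own z axis and vertical below 0.1 rad and horizontal distance between tin_round and turntable below 0.125 m and z of tin_round in the frame of turntable between 0.025 and 0.036 m); the robot touches nothing.
It fails at once if the glass jar is knocked or shifted by more than 20 mm (distance of jar from where it was at the start of the episode above 0.02 m).
It fails at once if the round tin is knocked over or lifted off the turntable (angle between tin_round's own z axis and vertical above 0.3 rad or z of tin_round in the frame of turntable above 0.05 m).
It fails at once if the tin already in the rack is knocked over or lifted out (angle between tin_back's own z axis and vertical above 0.4 rad or z of tin_back in the frame of lane_end above 0.03 m).
It fails at once if a flat tin is dropped (falls freely by more than about 20 mm) ((contact force between anything else and tin_a below 0.05 N and linear speed of tin_a above 0.63 m/s) or (contact force between anything else and tin_b below 0.05 N and linear speed of tin_b above 0.63 m/s)).
It also fails if it takes over 72 s, if anything falls off the work surface, if the arm or the gripper's body presses on something with over 40 N, if the wrist force passes 120 N, or if a joint passes its speed limit or range.

## Working session

There is one attempt and no reset: what is moved stays moved. The work goes in short steps, Python scripts to look and compute and a shell command to move; the robot and the scene stay as the last step left them, time stands still between calls to the robot, and variables do not carry over. Pictures are saved under pics/ and viewed, and the job is handed in when it is done.

```bash
mkdir -p pics; ls
cat > h.py <<'E'
import numpy as np, cv2
from scipy.spatial.transform import Rotation as Ro
from plant import r, viewer, order
def snap(name,tag):
    s=r.get_state(); c=viewer.capture(name)
    np.savez(f'{tag}.npz',tcp=s['tcp_pos'],rot=s['eef_rot'],**{k:v for k,v in c.items()})
    cv2.imwrite(f'pics/{tag}.png',c['pixels']); return s,c
def ld(tag): return np.load(f'{tag}.npz')
def cloud(c):
    """world xyz for each pixel (fixed cams)"""
    d=c['depth']; v,u=np.mgrid[:480,:640]
    P=np.stack([(u-c['cx'])/c['fx']*d,(v-c['cy'])/c['fy']*d,d],-1)
    R=cv2.Rodrigues(np.asarray(c['rvec'],float).reshape(3,1))[0]
    W=(P-np.asarray(c['tvec']).ravel())@R
    W[d<=0]=np.nan
    return W
def wcloud(c):
    d=c['depth']; v,u=np.mgrid[:480,:640]
    x=(u-c['cx'])/c['fx'];y=(v-c['cy'])/c['fy'];t=np.hypot(x,y)+1e-9
    P=np.stack([np.tan(t)*x/t*d,np.tan(t)*y/t*d,d],-1)
    T=np.asarray(c['T_tool_cam']); P=P@T[:3,:3].T+T[:3,3]
    R=Ro.from_euler('xyz',c['rot'],degrees=True).as_matrix()
    W=P@R.T+np.asarray(c['tcp']); W[(d<=0)|(t>1.5)]=np.nan
    return W
E
python3 - <<'E'
from h import *
for n in('scene','top','wrist'):
    s,c=snap(n,n+'0')
    print(n,{k:(np.round(v,4).tolist() if k not in('pixels','depth') else v.shape) for k,v in c.items()})
print(s, r.hold_point_z)
E
```

```text
pics
scene {'pixels': (480, 640, 3), 'depth': (480, 640), 'fx': 514.8622, 'fy': 514.8622, 'cx': 316.8591, 'cy': 244.5248, 'rvec': [2.3001, 1.0731, -0.3445], 'tvec': [-0.4724, -0.2319, 1.5374]}
top {'pixels': (480, 640, 3), 'depth': (480, 640), 'fx': 548.4081, 'fy': 548.4081, 'cx': 328.5256, 'cy': 233.896, 'rvec': [2.1252, -2.1645, 0.1738], 'tvec': [0.1288, 0.6307, 1.3566]}
wrist {'pixels': (480, 640, 3), 'depth': (480, 640), 'fx': 371.6483, 'fy': 371.6483, 'cx': 323.9382, 'cy': 238.5864, 'T_tool_cam': [[0.0008, -0.267, 0.9637, -0.1568], [1.0, 0.0001, -0.0008, -0.0009], [0.0001, 0.9637, 0.267, -0.0721], [0.0, 0.0, 0.0, 1.0]]}
{'time_s': 0.1, 'joints': array([ 8.09659215e+01,  2.05874052e+01,  6.39109510e-01, -2.00350192e-02,
       -7.01372949e+01, -1.65074999e+01]), 'qd': array([ 0.04157586, -0.03302115,  0.07038876,  0.04221257, -0.02990498,
        0.01484426]), 'joint_torque': array([-2.47523079e-03, -5.84162772e+01,  2.93749684e+01,  7.01535568e+00,
        1.02007360e-02, -4.56197461e-05]), 'tcp_pos': array([0.29085044, 0.60862093, 0.22570898]), 'eef_rot': array([  94.09832343,   89.91236079, -111.45007622]), 'contact_force': array([-0.06559868,  0.14992585, -0.39927787]), 'moment': array([0.0252582 , 0.01700959, 0.04058509]), 'gripper_width': 0.08784422876692724} 0.0188
```

View pics/scene0.png

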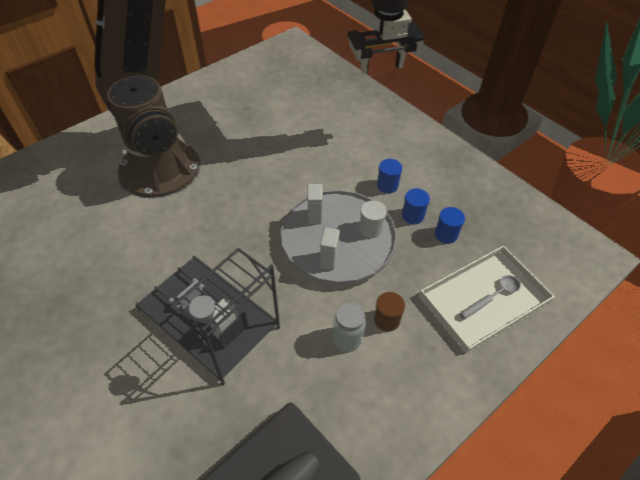

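View pics/top0.png

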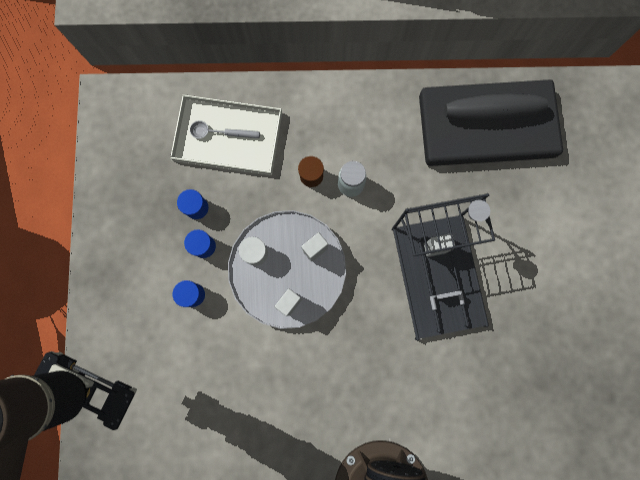

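View pics/wrist0.png

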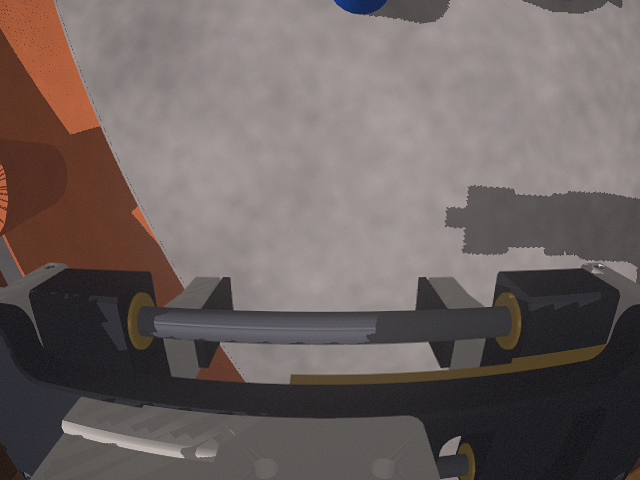

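The top view shows the flat tins at about (315,245) and (288,302), the round tin at (252,251) and the jar at (352,177). The rack is at about (445,270), its lane running up the image to the end wall, with the stop's folded plate at about (447,300).

```bash
cat > m.py <<'E'
from h import *
for n in('top0','scene0'):
    c=ld(n); W=cloud(c); img=c['pixels'].astype(int)
    def box(u0,v0,u1,v1,z0,z1,bright=None):
        w=W[v0:v1,u0:u1].reshape(-1,3); p=img[v0:v1,u0:u1].reshape(-1,3)
        m=(w[:,2]>z0)&(w[:,2]<z1)
        return w[m]
    if n=='top0':
        for nm,b,z in (('A',(300,230,330,262),(.115,.15)),('B',(272,287,303,318),(.115,.15)),('round',(236,234,268,268),(.09,.125)),('jar',(336,160,368,195),(.1,.13)),('rim',(220,205,360,340),(.034,.046)),('brown',(296,155,326,188),(.05,.12)),('cup',(465,195,494,226),(.23,.33)),('stopfold',(425,283,470,312),(.072,.09)),('tinback',(425,232,458,252),(.12,.145)),('wiretop',(385,190,500,240),(.2,.29))):
            w=box(*b,*z)
            if len(w)<4: print(nm,len(w)); continue
            (cx,cy),(a,bb),an=cv2.minAreaRect(w[:,:2].astype(np.float32))
            print(nm,len(w),'mean',w.mean(0).round(4),'rect',round(cx,4),round(cy,4),round(a,4),round(bb,4),round(an,1),'z',np.percentile(w[:,2],[5,50,95]).round(4))
E
python3 m.py
python3 - <<'E'
from h import *
c=ld('top0')['pixels']
cv2.imwrite('pics/topcrop.png',cv2.resize(c[180:350,380:550],None,fx=3.5,fy=3.5,interpolation=cv2.INTER_CUBIC))
c=ld('scene0')['pixels']
cv2.imwrite('pics/scenecrop.png',cv2.resize(c[235:395,120:300],None,fx=3.7,fy=3.7,interpolation=cv2.INTER_CUBIC))
E
```

```text
A 370 mean [0.5946 0.1528 0.1301] rect 0.5953 0.153 0.0387 0.0556 38.5 z [0.1259 0.1303 0.1341]
B 384 mean [0.4603 0.2186 0.1299] rect 0.4605 0.219 0.0383 0.0557 51.5 z [0.1255 0.1299 0.1344]
round 578 mean [0.5886 0.3052 0.108 ] rect 0.5892 0.3056 0.0639 0.0634 44.6 z [0.1029 0.108  0.1128]
jar 511 mean [0.7748 0.0553 0.1146] rect 0.776 0.0551 0.062 0.0614 39.6 z [0.1084 0.1149 0.1195]
rim 1503 mean [0.5463 0.2276 0.0371] rect 0.5495 0.2262 0.2994 0.2994 20.5 z [0.0341 0.036  0.0433]
brown 542 mean [0.7981 0.1603 0.0772] rect 0.7995 0.1604 0.0641 0.0649 89.5 z [0.0688 0.0779 0.083 ]
cup 525 mean [ 0.6504 -0.2092  0.2634] rect 0.6467 -0.2106 0.0687 0.0555 9.9 z [0.2347 0.269  0.2739]
stopfold 101 mean [ 0.4727 -0.1741  0.0825] rect 0.4728 -0.1749 0.0099 0.0609 9.4 z [0.0775 0.0828 0.0875]
tinback 261 mean [ 0.5973 -0.1534  0.1299] rect 0.5952 -0.1558 0.0383 0.0571 11.2 z [0.1245 0.1302 0.1341]
wiretop 1272 mean [ 0.6425 -0.1624  0.2504] rect 0.6205 -0.1489 0.1004 0.1886 9.4 z [0.231  0.2399 0.2724]
```

View pics/topcrop.png

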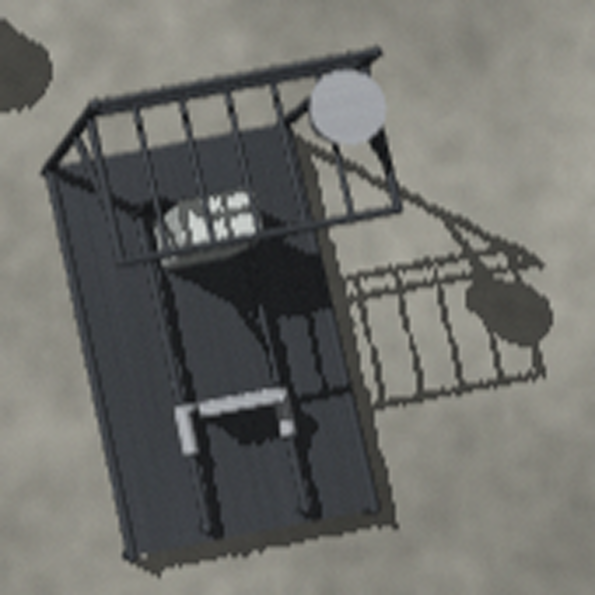

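View pics/scenecrop.png

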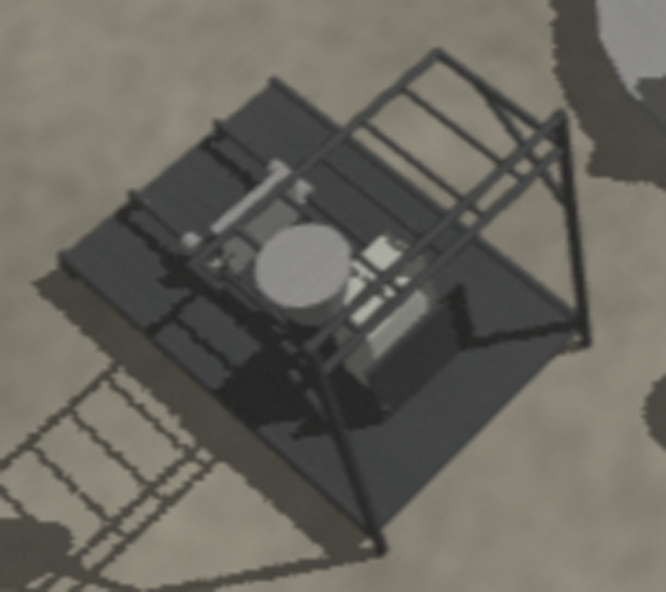

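```bash
cat > m2.py <<'E'
from h import *
c=ld('top0'); W=cloud(c); c2=ld('scene0'); W2=cloud(c2)
for nm,w,(u0,v0,u1,v1) in (('top',W,(385,190,500,350)),('scene',W2,(125,245,290,390))):
    w=w[v0:v1,u0:u1].reshape(-1,3)
    m=(w[:,2]>.023)&(w[:,2]<.037)
    d=w[m]; # remove isolated
    (cx,cy),(a,b),an=cv2.minAreaRect(d[:,:2].astype(np.float32))
    print(nm,'deck',len(d),cx,cy,a,b,an, np.median(d[:,2]))
    # scan rotation for tightest percentiles
    best=None
    for t in np.arange(5,16,.25):
        R=np.array([[np.cos(np.radians(t)),np.sin(np.radians(t))],[-np.sin(np.radians(t)),np.cos(np.radians(t))]])
        q=d[:,:2]@R.T; lo,hi=np.percentile(q,.5,axis=0),np.percentile(q,99.5,axis=0)
        A=np.prod(hi-lo)
        if best is None or A<best[0]: best=(A,t,lo,hi,R.T@((lo+hi)/2))
    print(best)
    up=w[(w[:,2]>.22)&(w[:,2]<.243)]; t=best[1]
# wire shelf
E
python3 m2.py
```

```text
top deck 6609 0.5225020051002502 -0.16642096638679504 0.29429858922958374 0.18947887420654297 9.71316909790039 0.030527760052812835
(np.float64(0.053567495676680066), np.float64(9.75), array([ 0.3438551 , -0.34515734]), array([ 0.63155659, -0.15896611]), array([ 0.52334798, -0.16582822]))
scene deck 5683 0.5095725655555725 -0.07803104817867279 0.2983001172542572 0.3680839240550995 9.775320053100586 0.028812650051710357
(np.float64(0.10272116460369095), np.float64(10.0), array([ 0.34287409, -0.34863091]), array([0.63308977, 0.00531678]), array([ 0.51037633, -0.08431204]))
```

```bash
cat >> h.py <<'E'
RO=np.array([.5176,-.1672]); RY=9.7
def rack(x,y,z):
    a=np.radians(RY); return np.array([RO[0]+x*np.cos(a)-y*np.sin(a),RO[1]+x*np.sin(a)+y*np.cos(a),z])
def torack(P):
    a=np.radians(RY); d=np.asarray(P)[...,:2]-RO
    return np.stack([d[...,0]*np.cos(a)+d[...,1]*np.sin(a),-d[...,0]*np.sin(a)+d[...,1]*np.cos(a),np.asarray(P)[...,2]],-1)
def ori(psi,L):
    p,l=np.radians([psi,L]); x=np.array([np.sin(l)*np.cos(p),np.sin(l)*np.sin(p),-np.cos(l)]); y=np.array([-np.sin(p),np.cos(p),0])
    return np.stack([x,y,np.cross(x,y)],1)
def cur():
    s=r.get_state(); return np.array(s['tcp_pos']),Ro.from_euler('xyz',s['eef_rot'],degrees=True).as_matrix(),s
def go(gp,psi,L,p0=None,R0=None):
    """delta so that GRASP point is at gp with yaw psi, lean L"""
    p,R,s=cur()
    if p0 is not None: p,R=p0,R0
    Rt=ori(psi,L); pt=np.asarray(gp)+Rt[:,0]*r.hold_point_z
    t=R.T@(pt-p); w=Ro.from_matrix(R.T@Rt).as_rotvec(degrees=True)
    print('t(mm)',(t*1e3).round(1),'w',w.round(2),'dist',round(np.linalg.norm(t)*1e3),'ang',round(np.linalg.norm(w),1))
    return pt,Rt
def show():
    p,R,s=cur(); g=p-R[:,0]*r.hold_point_z
    print('t',round(s['time_s'],2),'grasp',g.round(4),'rackfr',torack(g).round(4),'psi',round(np.degrees(np.arctan2(-R[0,1],R[1,1])),2),'L',round(np.degrees(np.arcsin(np.clip(R[2,2],-1,1))),2),'roll',round(np.degrees(np.arcsin(R[2,1])),2),'w',round(s['gripper_width'],4),'F',np.round(s['contact_force'],1),'j',np.round(s['joints'],1))
E
python3 - <<'E'
from h import *
show()
p,R,s=cur(); print(R.round(3))
print(torack(np.array([.4728,-.1749,.08])), torack(np.array([.5952,-.1558,.13])))
E
```

```text
t 0.15 grasp [0.2909 0.6087 0.2446] rackfr [-0.0927  0.803   0.2446] psi 154.45 L -0.01 roll 0.07 w 0.0874 F [ 0.1  0.7 -0.9] j [ 81.   20.6   0.6  -0.  -70.1 -16.5]
[[-0.    -0.431 -0.902]
 [-0.001 -0.902  0.431]
 [-1.     0.001 -0.   ]]
[-4.54568836e-02 -4.15925075e-05  8.00000000e-02] [ 0.07841137 -0.00183776  0.13      ]
```

Run:
```python
from h import *
go([.4605,.219,.24],51.5,30)
go([.40,.35,.26],105,0)
```

```text
t(mm) [   2.5  269.3 -323.2] w [100.3  -21.47 -26.92] dist 421 ang 106.0
t(mm) [ -15.1  186.4 -210. ] w [ 4.945e+01 -4.000e-02 -6.000e-02] dist 281 ang 49.5
```

```bash
python3 -m creep '[{"tx":-0.005,"ty":0.03,"tz":-0.035,"ax":8},{"tx":-0.01,"ty":0.06,"tz":-0.07,"ax":16},{"tx":-0.015,"ty":0.09,"tz":-0.105,"ax":24},{"tx":-0.015,"ty":0.12,"tz":-0.14,"ax":32},{"tx":-0.015,"ty":0.15,"tz":-0.17,"ax":40}]'
python3 - <<'E'
from h import *
show()
go([.4605,.219,.24],51.5,30)
E
```

```text
t 0.15 grasp [0.2909 0.6087 0.2446] rackfr [-0.0927  0.803   0.2446] psi 154.45 L -0.01 roll 0.07 w 0.0874 F [ 0.1  0.7 -0.9] j [ 81.   20.6   0.6  -0.  -70.1 -16.5]
t(mm) [   2.5  269.3 -323.2] w [100.3  -21.47 -26.92] dist 421 ang 106.0invalid input
```

```bash
python3 -m creep '[{"ax":8,"ay":0,"az":0,"tx":-0.005,"ty":0.03,"tz":-0.035,"fingers":0.087},{"ax":16,"ay":0,"az":0,"tx":-0.01,"ty":0.06,"tz":-0.07,"fingers":0.087},{"ax":24,"ay":0,"az":0,"tx":-0.015,"ty":0.09,"tz":-0.105,"fingers":0.087},{"ax":32,"ay":0,"az":0,"tx":-0.015,"ty":0.12,"tz":-0.14,"fingers":0.087},{"ax":40,"ay":0,"az":0,"tx":-0.015,"ty":0.15,"tz":-0.17,"fingers":0.087}]'
python3 - <<'E'
from h import *
show()
go([.4605,.219,.24],51.5,30)
E
```

```text
time_s: 0.65
tcp_pos: [0.3803, 0.3984, 0.2416]
eef_rot: [-72.2, 90.0, 41.9]
contact_force: [1.0, 0.2, -0.2]
gripper_width: 0.0869
t 0.65 grasp [0.3803 0.3984 0.2604] rackfr [-0.0401  0.5807  0.2604] psi 114.12 L 0.0 roll -0.0 w 0.0869 F [ 1.   0.2 -0.2] j [ 66.7   8.3 -13.8   0.  -67.9 -42.6]
t(mm) [  17.9   -8.2 -192.2] w [ 61.13 -26.93 -16.38] dist 193 ang 68.8
```

```bash
python3 -m creep '[{"ax":7,"ay":-3,"az":-2,"tx":0.0,"ty":0.0,"tz":-0.03,"fingers":0.087},{"ax":14,"ay":-6,"az":-4,"tx":0.0,"ty":0.0,"tz":-0.06,"fingers":0.087},{"ax":21,"ay":-9,"az":-6,"tx":0.0,"ty":0.0,"tz":-0.09,"fingers":0.087},{"ax":28,"ay":-12,"az":-8,"tx":0.0,"ty":0.0,"tz":-0.12,"fingers":0.087},{"ax":35,"ay":-15,"az":-10,"tx":0.0,"ty":0.0,"tz":-0.15,"fingers":0.087}]'
python3 - <<'E'
from h import *
show()
go([.4605,.219,.21],51.5,30)
E
```

```text
time_s: 1.15
tcp_pos: [0.4422, 0.2624, 0.2417]
eef_rot: [-15.9, 72.1, 62.9]
contact_force: [0.1, -0.3, 0.4]
gripper_width: 0.087
t 1.15 grasp [0.4395 0.2573 0.2596] rackfr [-0.0054  0.4316  0.2596] psi 78.14 L 17.2 roll -4.84 w 0.087 F [ 0.1 -0.3  0.4] j [ 49.2  -4.3 -27.2  -5.5 -49.8 -57.4]
t(mm) [ 39.2 -26.9 -44. ] w [ 26.34 -11.38  -6.33] dist 65 ang 29.4
```

```bash
python3 -m creep '[{"ax":7,"ay":-3,"az":-1.6,"tx":0.01,"ty":-0.007,"tz":-0.011,"fingers":0.087},{"ax":14,"ay":-6,"az":-3.2,"tx":0.02,"ty":-0.014,"tz":-0.022,"fingers":0.087},{"ax":21,"ay":-9,"az":-4.8,"tx":0.03,"ty":-0.02,"tz":-0.033,"fingers":0.087},{"ax":26.3,"ay":-11.4,"az":-6.3,"tx":0.039,"ty":-0.027,"tz":-0.044,"fingers":0.087},{"ax":26.3,"ay":-11.4,"az":-6.3,"tx":0.039,"ty":-0.027,"tz":-0.044,"fingers":0.087}]'
python3 - <<'E'
from h import *
show()
go([.4605,.219,.108],51.5,30)
snap('wrist','wB');
E
```

```text
time_s: 1.65
tcp_pos: [0.4644, 0.2251, 0.1913]
eef_rot: [0.1, 60.3, 51.7]
contact_force: [0.6, -0.5, 0.9]
gripper_width: 0.0868
t 1.65 grasp [0.4587 0.2178 0.2076] rackfr [0.0068 0.3895 0.2076] psi 51.64 L 29.7 roll 0.06 w 0.0868 F [ 0.6 -0.5  0.9] j [ 44.8  -6.7 -40.2  -7.5 -27.2 -77.4]
t(mm) [ 87.5  -0.9 -47.5] w [ 0.09 -0.3  -0.12] dist 100 ang 0.3
```

View pics/wB.png

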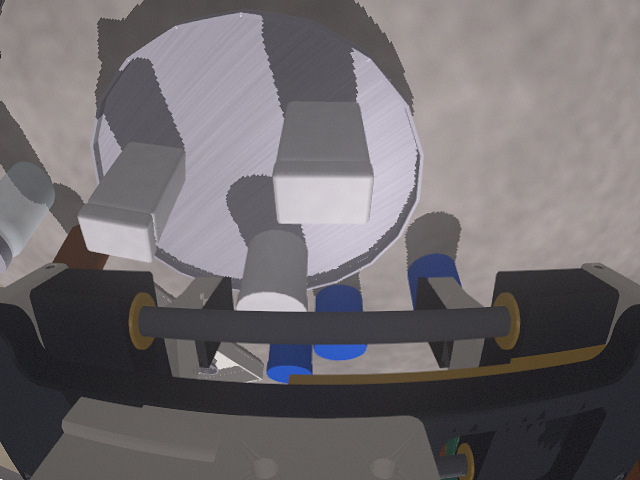

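The wrist view shows tin B square to the jaws, its lid at about (323,200) between the finger lines at x≈220 and 428. The round tin is behind it at (275,270).

Run:
```python
from h import *
c=ld('wB'); W=wcloud(c)
w=W[150:235,255:390].reshape(-1,3); w=w[(abs(w[:,2]-.13)<.006)]
print(len(w),w.mean(0),cv2.minAreaRect(w[:,:2].astype(np.float32)))
w=W[180:270,70:190].reshape(-1,3); w=w[(abs(w[:,2]-.13)<.006)]
print(len(w),w.mean(0),cv2.minAreaRect(w[:,:2].astype(np.float32)))
```

```text
5279 [0.4592519  0.21750492 0.1283718 ] ((0.4606519341468811, 0.21933932602405548), (0.03805570304393768, 0.05598309263586998), 51.35903549194336)
2699 [0.59169165 0.1531399  0.12821341] ((0.5950748324394226, 0.15323053300380707), (0.039973508566617966, 0.056091323494911194), 39.09716796875)
```

```bash
python3 -m creep '[{"ax":0,"ay":0,"az":0,"tx":0.022,"ty":0,"tz":-0.012,"fingers":0.087},{"ax":0,"ay":0,"az":0,"tx":0.044,"ty":0,"tz":-0.024,"fingers":0.087},{"ax":0,"ay":-0.3,"az":0,"tx":0.066,"ty":0,"tz":-0.036,"fingers":0.087},{"ax":0,"ay":-0.3,"az":0,"tx":0.0875,"ty":-0.0005,"tz":-0.0475,"fingers":0.087},{"ax":0,"ay":-0.3,"az":0,"tx":0.0875,"ty":-0.0005,"tz":-0.0475,"fingers":0.087}]'
python3 - <<'E'
from h import *
show()
go([.4606,.2192,.108],51.4,30)
E
```

```text
time_s: 2.2
tcp_pos: [0.4677, 0.2294, 0.092]
eef_rot: [-0.0, 60.1, 51.9]
contact_force: [0.9, -1.2, -0.4]
gripper_width: 0.0873
t 2.2 grasp [0.462  0.222  0.1083] rackfr [0.0107 0.393  0.1083] psi 51.95 L 29.9 roll -0.01 w 0.0873 F [ 0.9 -1.2 -0.4] j [ 43.4   3.7 -43.4 -17.9 -14.  -65.2]
t(mm) [-1.2 -0.8 -2.8] w [ 0.48 -0.1  -0.26] dist 3 ang 0.6
```

```bash
python3 -m creep '[{"ax":0.4,"ay":0,"az":0,"tx":-0.001,"ty":-0.0005,"tz":-0.002,"fingers":0.087},{"ax":0.4,"ay":0,"az":0,"tx":-0.001,"ty":-0.0005,"tz":-0.002,"fingers":0.045},{"ax":0.4,"ay":0,"az":0,"tx":-0.001,"ty":-0.0005,"tz":-0.002,"fingers":0.045},{"ax":0.4,"ay":0,"az":0,"tx":-0.001,"ty":-0.0005,"tz":-0.002,"fingers":0.045},{"ax":0.4,"ay":0,"az":0,"tx":-0.001,"ty":-0.0005,"tz":-0.002,"fingers":0.045}]' 18
python3 - <<'E'
from h import *
show()
E
```

```text
time_s: 2.7
tcp_pos: [0.4673, 0.2273, 0.0949]
eef_rot: [0.3, 59.8, 51.7]
contact_force: [0.1, 1.0, 0.3]
gripper_width: 0.0607
t 2.7 grasp [0.4615 0.2198 0.1112] rackfr [0.0099 0.391  0.1112] psi 51.51 L 30.24 roll 0.13 w 0.0607 F [0.1 1.  0.3] j [ 43.2   3.2 -43.5 -18.  -14.  -65.3]
```

```bash
python3 -m creep '[{"ax":0,"ay":0,"az":0,"tx":0,"ty":0,"tz":0,"fingers":0.045},{"ax":0,"ay":0,"az":0,"tx":0,"ty":0,"tz":0,"fingers":0.045},{"ax":0,"ay":0,"az":0,"tx":0,"ty":0,"tz":0,"fingers":0.045}]' 18
python3 - <<'E'
from h import *
show()
s,c=snap('wrist','wB2'); show()
E
```

```text
time_s: 3.0
tcp_pos: [0.4674, 0.2273, 0.0947]
eef_rot: [0.3, 59.8, 51.7]
contact_force: [-3.2, -1.4, 6.7]
gripper_width: 0.0565
t 3.0 grasp [0.4615 0.2199 0.1109] rackfr [0.0099 0.391  0.1109] psi 51.5 L 30.22 roll 0.14 w 0.0565 F [-3.2 -1.4  6.7] j [ 43.2   3.2 -43.5 -18.  -14.  -65.3]
t 3.05 grasp [0.4615 0.2199 0.1109] rackfr [0.01   0.391  0.1109] psi 51.51 L 30.22 roll 0.14 w 0.0558 F [-4.1 -1.8  6.5] j [ 43.2   3.2 -43.5 -18.  -14.  -65.3]
```

View pics/wB2.png

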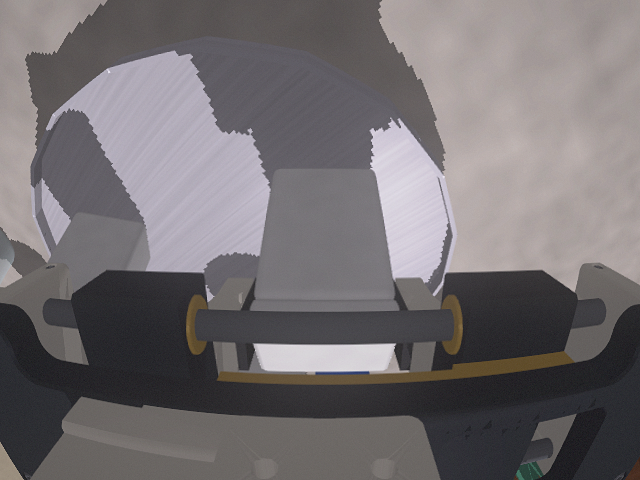

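```bash
python3 -m creep '[{"ax":0,"ay":0,"az":0,"tx":-0.005,"ty":0,"tz":0.003,"fingers":0.045},{"ax":0,"ay":0,"az":0,"tx":-0.017,"ty":0,"tz":0.010,"fingers":0.045},{"ax":0,"ay":0,"az":0,"tx":-0.034,"ty":0,"tz":0.020,"fingers":0.045},{"ax":0,"ay":0,"az":0,"tx":-0.052,"ty":0,"tz":0.030,"fingers":0.045},{"ax":0,"ay":0,"az":0,"tx":-0.065,"ty":0,"tz":0.0375,"fingers":0.045}]' 18
python3 - <<'E'
from h import *
show()
s,c=snap('wrist','wB3'); show()
go(rack(-.02,0,.20),9.7,30)
E
```

```text
time_s: 3.55
tcp_pos: [0.4671, 0.2265, 0.1703]
eef_rot: [0.2, 59.8, 51.7]
contact_force: [-0.3, 0.6, -0.5]
gripper_width: 0.0559
t 3.55 grasp [0.4612 0.219  0.1866] rackfr [0.0095 0.3902 0.1866] psi 51.49 L 30.16 roll 0.12 w 0.0559 F [-0.3  0.6 -0.5] j [ 44.4  -4.8 -41.4  -9.1 -23.6 -75.6]
t 3.6 grasp [0.4622 0.2198 0.1891] rackfr [0.0106 0.3908 0.1891] psi 51.52 L 30.36 roll 0.06 w 0.0558 F [ 0.7 -0.4  1.7] j [ 44.4  -4.9 -41.3  -9.  -23.7 -75.7]
t(mm) [-154.1 -277.1 -241. ] w [ 36.12   0.32 -21.07] dist 398 ang 41.8
```

View pics/wB3.png

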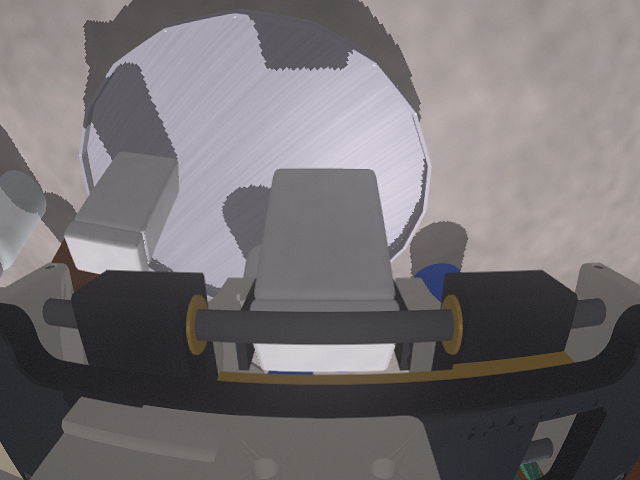

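```bash
python3 -m creep '[{"ax":1.4,"ay":0,"az":-0.8,"tx":-0.006,"ty":-0.011,"tz":-0.010,"fingers":0.045},{"ax":4.3,"ay":0,"az":-2.5,"tx":-0.018,"ty":-0.033,"tz":-0.029,"fingers":0.045},{"ax":7.9,"ay":0,"az":-4.6,"tx":-0.034,"ty":-0.061,"tz":-0.053,"fingers":0.045},{"ax":11.9,"ay":0,"az":-7.0,"tx":-0.051,"ty":-0.091,"tz":-0.080,"fingers":0.045},{"ax":15.9,"ay":0,"az":-9.3,"tx":-0.068,"ty":-0.122,"tz":-0.106,"fingers":0.045}]' 18
python3 - <<'E'
from h import *
show()
go(rack(-.02,0,.20),9.7,30)
E
```

```text
time_s: 4.1
tcp_pos: [0.4828, 0.05, 0.1731]
eef_rot: [0.2, 60.0, 33.1]
contact_force: [-0.1, 0.2, -1.6]
gripper_width: 0.0564
t 4.1 grasp [0.475  0.0449 0.1894] rackfr [-0.0063  0.2162  0.1894] psi 32.87 L 30.01 roll 0.12 w 0.0564 F [-0.1  0.2 -1.6] j [ 25.9  -8.8 -44.4  -8.5 -24.8 -76.3]
t(mm) [ -58.8 -197.1  -79.7] w [ 2.001e+01 -1.000e-02 -1.169e+01] dist 221 ang 23.2
```

```bash
python3 -m creep '[{"ax":4.4,"ay":0,"az":-2.6,"tx":-0.013,"ty":-0.043,"tz":-0.017,"fingers":0.045},{"ax":8.8,"ay":0,"az":-5.1,"tx":-0.026,"ty":-0.087,"tz":-0.035,"fingers":0.045},{"ax":13.2,"ay":0,"az":-7.7,"tx":-0.039,"ty":-0.130,"tz":-0.052,"fingers":0.045},{"ax":17,"ay":0,"az":-9.9,"tx":-0.050,"ty":-0.168,"tz":-0.068,"fingers":0.045},{"ax":19.0,"ay":0,"az":-11.1,"tx":-0.056,"ty":-0.187,"tz":-0.076,"fingers":0.045}]' 18
python3 - <<'E'
from h import *
show()
go(rack(-.02,0,.20),9.7,30)
E
```

```text
time_s: 4.6
tcp_pos: [0.5067, -0.1588, 0.1832]
eef_rot: [0.1, 60.0, 10.8]
contact_force: [0.2, 0.8, -0.7]
gripper_width: 0.0561
t 4.6 grasp [ 0.4975 -0.1606  0.1995] rackfr [-0.0187  0.0099  0.1995] psi 10.71 L 30.0 roll 0.05 w 0.0561 F [ 0.2  0.8 -0.7] j [ -1.3  -3.8 -36.9 -12.8 -28.1 -68.3]
t(mm) [ -1.2 -10.1  -1. ] w [ 0.85 -0.   -0.55] dist 10 ang 1.0
```

```bash
python3 -m creep '[{"ax":0.5,"ay":0,"az":-0.3,"tx":-0.001,"ty":-0.006,"tz":-0.001,"fingers":0.045},{"ax":0.85,"ay":0,"az":-0.55,"tx":-0.001,"ty":-0.0101,"tz":-0.001,"fingers":0.045},{"ax":0.85,"ay":0,"az":-0.55,"tx":-0.001,"ty":-0.0101,"tz":-0.001,"fingers":0.045}]' 18
python3 - <<'E'
from h import *
show()
snap('wrist','wB4');snap('top','top1');snap('scene','sc1')
show()
E
```

```text
time_s: 4.9
tcp_pos: [0.5078, -0.1657, 0.1841]
eef_rot: [-0.0, 60.0, 10.0]
contact_force: [0.0, 1.2, -0.0]
gripper_width: 0.0558
t 4.9 grasp [ 0.4985 -0.1673  0.2003] rackfr [-0.0188  0.0031  0.2003] psi 10.05 L 30.05 roll -0.01 w 0.0558 F [ 0.   1.2 -0. ] j [ -2.1  -3.6 -36.5 -12.8 -28.2 -68.1]
t 5.05 grasp [ 0.499  -0.1666  0.2009] rackfr [-0.0183  0.0037  0.2009] psi 10.14 L 30.1 roll -0.02 w 0.0559 F [ 0.3 -0.2 -1.1] j [ -2.   -3.6 -36.5 -12.9 -28.2 -68.1]
```

View pics/wB4.png

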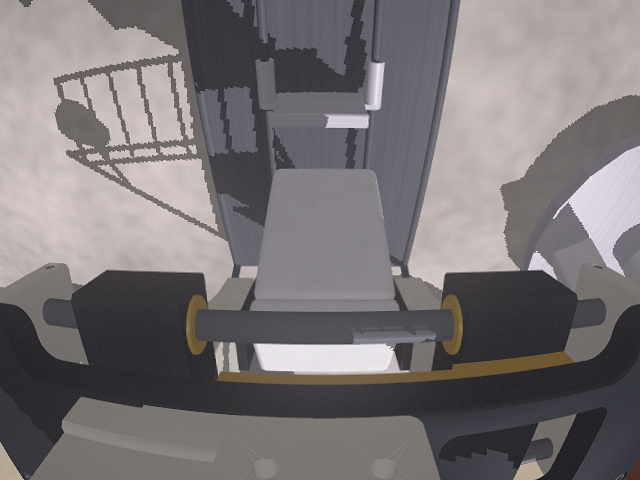

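View pics/sc1.png

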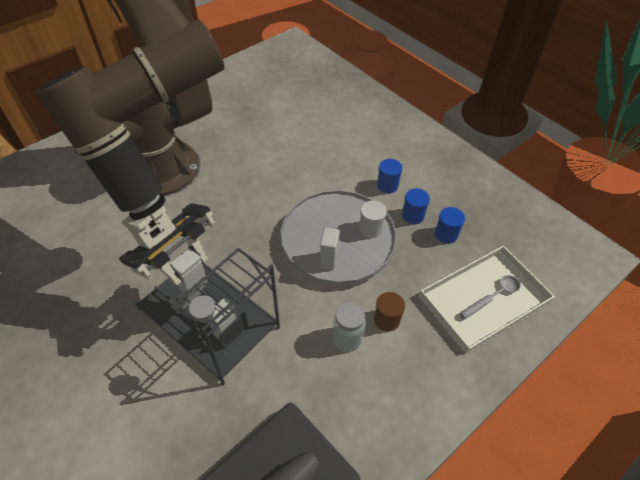

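```bash
cat > rail.py <<'E'
from h import *
import sys
def ana(W,nm):
    q=torack(W.reshape(-1,3)); q=q[~np.isnan(q[:,0])]
    m=(q[:,2]>.044)&(q[:,2]<.057)&(abs(q[:,1])<.06)&(q[:,0]<-.08)&(q[:,0]>-.15)
    for sgn in(1,-1):
        a=q[m&(np.sign(q[:,1])==sgn)]
        if len(a)>10: print(nm,'rail',sgn,len(a),'y',np.percentile(a[:,1],[5,50,95]).round(4),'slope deg',np.degrees(np.polyfit(a[:,0],a[:,1],1)[0]).round(2),'z',np.median(a[:,2]).round(4))
    b=q[(q[:,2]>.075)&(q[:,2]<.09)&(abs(q[:,1])<.05)&(q[:,0]<-.02)&(q[:,0]>-.08)]
    if len(b)>10: print(nm,'stopfold x',np.percentile(b[:,0],[2,50,98]).round(4),'y',np.percentile(b[:,1],[2,98]).round(4),'z',np.median(b[:,2]).round(4))
if __name__=='__main__':
    for t in sys.argv[1:]:
        c=ld(t); ana(wcloud(c) if t[0]=='w' else cloud(c),t)
E
python3 rail.py top0 scene0 top1 sc1 wB4
```

```text
top0 rail 1 50 y [0.0332 0.0362 0.039 ] slope deg 0.13 z 0.0504
top0 rail -1 50 y [-0.0388 -0.0355 -0.0324] slope deg 0.58 z 0.051
top0 stopfold x [-0.0502 -0.0454 -0.0407] y [-0.0284  0.0289] z 0.0829
scene0 rail 1 44 y [0.0325 0.0348 0.0376] slope deg 0.0 z 0.0487
scene0 rail -1 47 y [-0.0398 -0.0373 -0.0341] slope deg -0.39 z 0.0487
scene0 stopfold x [-0.0501 -0.0452 -0.0405] y [-0.0288  0.0278] z 0.0806
top1 rail 1 25 y [0.033  0.0361 0.0388] slope deg -2.55 z 0.0496
sc1 rail -1 48 y [-0.0397 -0.037  -0.0342] slope deg -0.27 z 0.0489
sc1 stopfold x [-0.0497 -0.0449 -0.0422] y [-0.0297 -0.0131] z 0.0803
wB4 rail 1 505 y [0.0338 0.0362 0.0391] slope deg -0.01 z 0.0491
wB4 rail -1 504 y [-0.0377 -0.035  -0.0326] slope deg 0.09 z 0.0491
wB4 stopfold x [-0.05   -0.046  -0.0404] y [-0.0278  0.0289] z 0.0805
```

```bash
cat > held.py <<'E'
from h import *
import sys
c=ld(sys.argv[1]); W=wcloud(c); q=torack(W)
R=Ro.from_euler('xyz',c['rot'],degrees=True).as_matrix(); g=c['tcp']-R[:,0]*r.hold_point_z
gr=torack(g); print('grasp',gr.round(4))
f=q[165:292,262:388].reshape(-1,3)-gr
f=f[(f[:,2]<.03)&(f[:,2]>-.09)&(abs(f[:,1])<.032)&(f[:,0]>-.04)&(f[:,0]<.0)]
m=(f[:,2]<-.025)&(f[:,2]>-.075)&(abs(f[:,1])<.022)
A=np.c_[f[m][:,1],f[m][:,2],np.ones(m.sum())]; co=np.linalg.lstsq(A,f[m][:,0],rcond=None)[0]
print('front face x=%.4f (rel grasp, at z=0), yaw slope %.2f deg, tilt %.2f deg'%(co[2],np.degrees(np.arctan(co[0])),np.degrees(np.arctan(co[1]))),'x at bottom',(co[2]-.08*co[1]).round(4))
print('y range',np.percentile(f[:,1],[.5,99.5]).round(4),'z range',np.percentile(f[:,2],[.2,99.5]).round(4))
E
python3 held.py wB4; python3 held.py wB3
```

```text
grasp [-0.0188  0.0031  0.2003]
front face x=-0.0187 (rel grasp, at z=0), yaw slope -0.10 deg, tilt 0.16 deg x at bottom -0.0189
y range [-0.0258  0.0272] z range [-0.0794  0.0001]
grasp [0.0095 0.3902 0.1866]
front face x=-0.0244 (rel grasp, at z=0), yaw slope -40.86 deg, tilt 0.04 deg x at bottom -0.0245
y range [-0.0281  0.0088] z range [-0.0794  0.0002]
```

Run:
```python
from h import *
go(rack(.01,0.0003,.185),9.7,30)
go(rack(.036,0.0003,.165),9.7,30)
```

```text
t(mm) [27.9 -3.7 16.4] w [ 0.39  0.1  -0.2 ] dist 33 ang 0.5
t(mm) [58.3 -3.9 28.9] w [ 0.39  0.1  -0.2 ] dist 65 ang 0.5
```

```bash
python3 -m creep '[{"ax":0.2,"ay":0,"az":-0.1,"tx":0.012,"ty":-0.002,"tz":0.007,"fingers":0.045},{"ax":0.4,"ay":0.1,"az":-0.2,"tx":0.028,"ty":-0.0038,"tz":0.016,"fingers":0.045},{"ax":0.4,"ay":0.1,"az":-0.2,"tx":0.045,"ty":-0.0039,"tz":0.023,"fingers":0.045},{"ax":0.4,"ay":0.1,"az":-0.2,"tx":0.058,"ty":-0.0039,"tz":0.029,"fingers":0.045},{"ax":0.4,"ay":0.1,"az":-0.2,"tx":0.058,"ty":-0.0039,"tz":0.029,"fingers":0.045}]' 18
python3 - <<'E'
from h import *
show()
snap('wrist','wB5');snap('scene','sc2')
show()
go(rack(.0365,0.0003,.115),9.7,30)
E
python3 held.py wB5; python3 rail.py wB5
```

```text
time_s: 5.55
tcp_pos: [0.5633, -0.1594, 0.1472]
eef_rot: [0.1, 60.1, 9.7]
contact_force: [-0.9, 0.4, -2.2]
gripper_width: 0.056
t 5.55 grasp [ 0.554  -0.161   0.1635] rackfr [0.037  0.     0.1635] psi 9.68 L 29.87 roll 0.03 w 0.056 F [-0.9  0.4 -2.2] j [ -0.7   4.3 -34.2 -13.6 -22.6 -68.4]
t 5.65 grasp [ 0.5531 -0.1613  0.1647] rackfr [ 0.036  -0.0002  0.1647] psi 9.65 L 29.93 roll 0.02 w 0.0557 F [-0.1  0.4 -2.1] j [ -0.8   4.1 -34.2 -13.5 -22.7 -68.4]
t(mm) [ 43.3   0.5 -24.3] w [-0.05 -0.07  0.01] dist 50 ang 0.1
grasp [0.037  0.     0.1635]
front face x=-0.0187 (rel grasp, at z=0), yaw slope 0.29 deg, tilt 0.32 deg x at bottom -0.0192
y range [-0.0257  0.0273] z range [-0.0792  0.0002]
wB5 stopfold x [-0.0499 -0.0455 -0.0406] y [-0.0278  0.0291] z 0.0806
```

View pics/sc2.png

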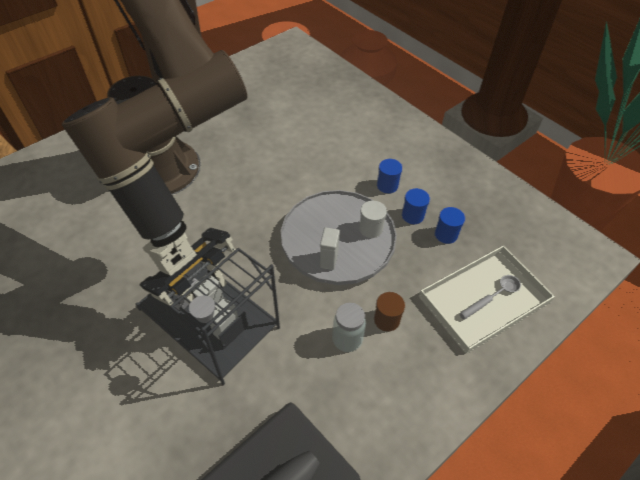

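View pics/wB5.png

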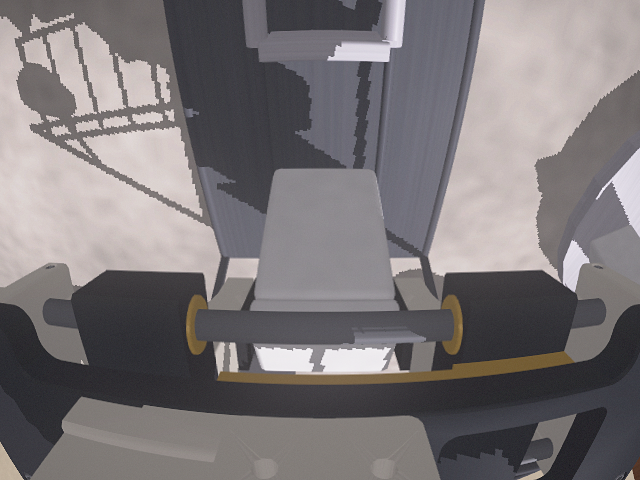

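```bash
python3 -m creep '[{"ax":0,"ay":0,"az":0,"tx":0.006,"ty":0,"tz":-0.0035,"fingers":0.045},{"ax":0,"ay":0,"az":0,"tx":0.017,"ty":0.0002,"tz":-0.010,"fingers":0.045},{"ax":0,"ay":0,"az":0,"tx":0.029,"ty":0.0004,"tz":-0.0165,"fingers":0.045},{"ax":0,"ay":0,"az":0,"tx":0.039,"ty":0.0004,"tz":-0.022,"fingers":0.045},{"ax":0,"ay":0,"az":0,"tx":0.0432,"ty":0.0004,"tz":-0.0243,"fingers":0.045}]' 18
python3 - <<'E'
from h import *
show()
snap('wrist','wB6')
show()
go(rack(.036,0.0003,.112),9.7,30)
E
python3 held.py wB6
```

```text
time_s: 6.15
tcp_pos: [0.562, -0.1597, 0.0975]
eef_rot: [0.1, 60.1, 9.7]
contact_force: [-0.4, 0.5, -0.9]
gripper_width: 0.0557
t 6.15 grasp [ 0.5528 -0.1613  0.1138] rackfr [ 3.570e-02 -1.000e-04  1.138e-01] psi 9.58 L 29.87 roll 0.04 w 0.0557 F [-0.4  0.5 -0.9] j [ -1.5   8.8 -35.4 -18.9 -17.3 -62.2]
t 6.2 grasp [ 0.5529 -0.1613  0.1136] rackfr [ 3.580e-02 -1.000e-04  1.136e-01] psi 9.58 L 29.86 roll 0.05 w 0.0555 F [-0.2 -0.8 -1.8] j [ -1.5   8.9 -35.4 -19.  -17.3 -62.2]
t(mm) [ 1.5  0.4 -0.6] w [-0.13 -0.14  0.02] dist 2 ang 0.2
grasp [ 3.570e-02 -1.000e-04  1.138e-01]
front face x=-0.0187 (rel grasp, at z=0), yaw slope 0.40 deg, tilt 0.35 deg x at bottom -0.0192
y range [-0.0304  0.0297] z range [-0.0859  0.0002]
```

View pics/wB6.png

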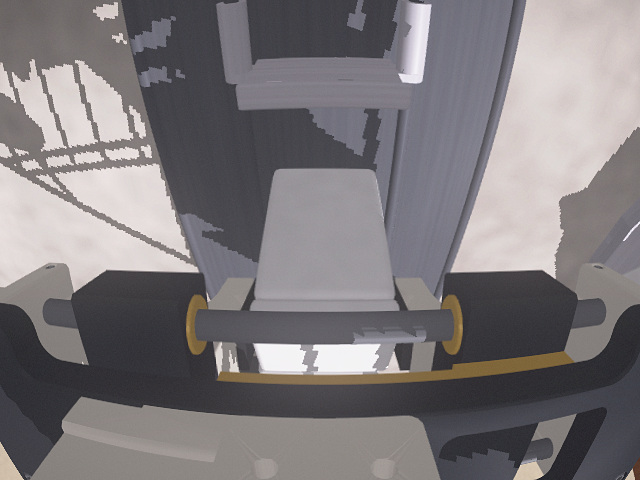

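```bash
python3 -m creep '[{"ax":0,"ay":0,"az":0,"tx":0.001,"ty":0.0002,"tz":-0.0006,"fingers":0.045},{"ax":0,"ay":0,"az":0,"tx":0.0019,"ty":0.0002,"tz":-0.0011,"fingers":0.045},{"ax":0,"ay":0,"az":0,"tx":0.0026,"ty":0.0002,"tz":-0.0015,"fingers":0.045},{"ax":0,"ay":0,"az":0,"tx":0.0026,"ty":0.0002,"tz":-0.0015,"fingers":0.045}]' 18
python3 - <<'E'
from h import *
show()
E
```

```text
time_s: 6.6
tcp_pos: [0.563, -0.1595, 0.0969]
eef_rot: [-0.0, 60.0, 9.6]
contact_force: [-0.8, 0.2, -0.7]
gripper_width: 0.0564
t 6.6 grasp [ 0.5537 -0.161   0.1131] rackfr [ 0.0366 -0.      0.1131] psi 9.61 L 30.04 roll -0.01 w 0.0564 F [-0.8  0.2 -0.7] j [ -1.5   8.9 -35.4 -19.2 -17.  -61.9]
```

```bash
python3 -m creep '[{"ax":0,"ay":0,"az":0,"tx":0.001,"ty":0,"tz":-0.0006,"fingers":0.045},{"ax":0,"ay":0,"az":0,"tx":0.0017,"ty":0,"tz":-0.001,"fingers":0.045},{"ax":0,"ay":0,"az":0,"tx":0.0017,"ty":0,"tz":-0.001,"fingers":0.045}]' 18
python3 - <<'E'
from h import *
show()
E
```

```text
time_s: 6.9
tcp_pos: [0.5629, -0.1595, 0.0947]
eef_rot: [-0.0, 60.0, 9.6]
contact_force: [0.5, 0.1, -0.2]
gripper_width: 0.0562
t 6.9 grasp [ 0.5537 -0.1611  0.111 ] rackfr [ 0.0366 -0.      0.111 ] psi 9.61 L 30.03 roll -0.01 w 0.0562 F [ 0.5  0.1 -0.2] j [ -1.6   9.2 -35.4 -19.5 -16.8 -61.6]
```

```bash
python3 -m creep '[{"ax":0,"ay":0,"az":0,"tx":0.0009,"ty":0,"tz":-0.0005,"fingers":0.045},{"ax":0,"ay":0,"az":0,"tx":0.0009,"ty":0,"tz":-0.0005,"fingers":0.045}]' 18
python3 - <<'E'
from h import *
show()
E
```

```text
time_s: 7.1
tcp_pos: [0.5636, -0.1595, 0.0947]
eef_rot: [-0.1, 59.9, 9.6]
contact_force: [-3.4, 0.7, 6.7]
gripper_width: 0.0556
t 7.1 grasp [ 0.5543 -0.1611  0.111 ] rackfr [ 0.0372 -0.0002  0.111 ] psi 9.62 L 30.13 roll -0.03 w 0.0556 F [-3.4  0.7  6.7] j [ -1.6   9.2 -35.3 -19.6 -16.8 -61.4]
```

```bash
python3 -m creep '[{"ax":0,"ay":0,"az":0,"tx":0,"ty":0,"tz":0,"fingers":0.085},{"ax":0,"ay":0,"az":0,"tx":0,"ty":0,"tz":0,"fingers":0.085},{"ax":0,"ay":0,"az":0,"tx":0,"ty":0,"tz":0,"fingers":0.085},{"ax":0,"ay":0,"az":0,"tx":0,"ty":0,"tz":0,"fingers":0.085},{"ax":0,"ay":0,"az":0,"tx":0,"ty":0,"tz":0,"fingers":0.085}]' 18
python3 - <<'E'
from h import *
show()
snap('wrist','wB7')
E
python3 held.py wB7
```

```text
time_s: 7.6
tcp_pos: [0.5628, -0.1595, 0.0934]
eef_rot: [0.0, 60.0, 9.6]
contact_force: [0.4, 0.3, 0.2]
gripper_width: 0.0842
t 7.6 grasp [ 0.5536 -0.1611  0.1097] rackfr [ 0.0365 -0.      0.1097] psi 9.61 L 29.99 roll 0.0 w 0.0842 F [0.4 0.3 0.2] j [ -1.6   9.3 -35.4 -19.7 -16.8 -61.4]
grasp [ 0.0365 -0.      0.1097]
front face x=-0.0187 (rel grasp, at z=0), yaw slope 0.29 deg, tilt 0.05 deg x at bottom -0.0188
y range [-0.0305  0.0304] z range [-0.0819  0.0005]
```

View pics/wB7.png

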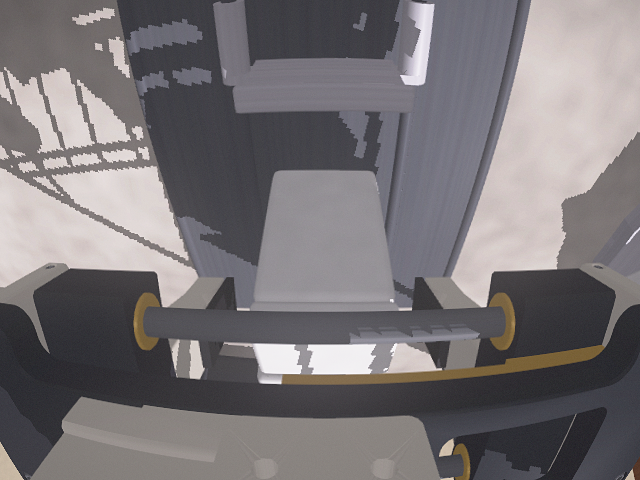

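```bash
python3 -m creep '[{"ax":0,"ay":0,"az":0,"tx":-0.012,"ty":0,"tz":0,"fingers":0.087},{"ax":0,"ay":0,"az":0,"tx":-0.032,"ty":0,"tz":0,"fingers":0.087},{"ax":0,"ay":0,"az":0,"tx":-0.060,"ty":0,"tz":0,"fingers":0.087},{"ax":0,"ay":0,"az":0,"tx":-0.088,"ty":0,"tz":0,"fingers":0.087},{"ax":0,"ay":0,"az":0,"tx":-0.112,"ty":0,"tz":0,"fingers":0.087}]' 18
python3 - <<'E'
from h import *
show()
snap('scene','sc3')
snap('wrist','wB8')
print(torack([.595,.153,.1]))
go(rack(-.02,.2,.23),25,30)
E
```

```text
time_s: 8.15
tcp_pos: [0.5066, -0.1691, 0.1924]
eef_rot: [-0.1, 59.9, 9.5]
contact_force: [1.4, -0.5, 0.3]
gripper_width: 0.0868
t 8.15 grasp [ 0.4973 -0.1707  0.2087] rackfr [-0.0206 -0.      0.2087] psi 9.6 L 30.05 roll -0.04 w 0.0868 F [ 1.4 -0.5  0.3] j [ -2.3  -4.3 -36.1 -12.2 -29.2 -69. ]
[0.13024375 0.30258117 0.1       ]
t(mm) [-17.2 202.9   8.9] w [-13.25   0.31   7.84] dist 204 ang 15.4
```

View pics/wB8.png

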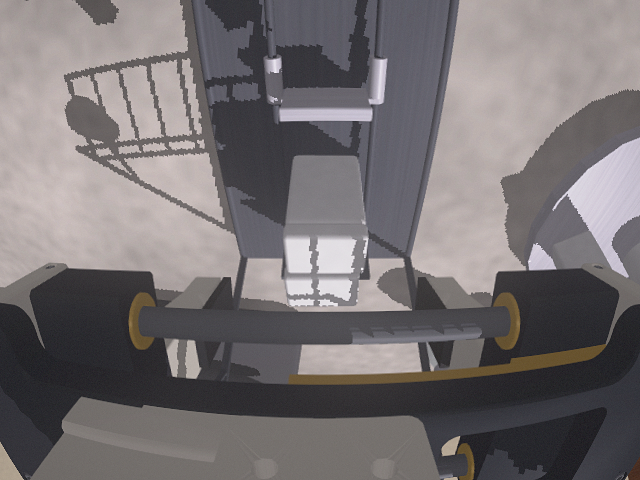

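The wrist view shows the placed tin's lid at (325,250) with the back tin's lid just behind it at (322,290), lined up in the lane. The stop is still in place at (325,110).

```bash
python3 -m creep '[{"ax":-2,"ay":0,"az":1.2,"tx":-0.003,"ty":0.035,"tz":0.001,"fingers":0.087},{"ax":-5,"ay":0,"az":3.0,"tx":-0.007,"ty":0.080,"tz":0.004,"fingers":0.087},{"ax":-8,"ay":0,"az":4.8,"tx":-0.011,"ty":0.125,"tz":0.006,"fingers":0.087},{"ax":-11,"ay":0,"az":6.4,"tx":-0.015,"ty":0.170,"tz":0.008,"fingers":0.087},{"ax":-13.2,"ay":0,"az":7.8,"tx":-0.017,"ty":0.203,"tz":0.009,"fingers":0.087}]' 18
python3 - <<'E'
from h import *
show()
go([.5951,.1531,.21],38.8,30)
E
```

```text
time_s: 8.75
tcp_pos: [0.4722, 0.0329, 0.2104]
eef_rot: [0.3, 59.9, 25.4]
contact_force: [-0.4, -0.6, 0.4]
gripper_width: 0.0872
t 8.75 grasp [0.4636 0.0288 0.2266] rackfr [-0.0202  0.2023  0.2266] psi 25.11 L 30.11 roll 0.14 w 0.0872 F [-0.4 -0.6  0.4] j [ 29.7 -15.3 -48.7   4.9 -26.6 -98.4]
t(mm) [100.6  58.9 139.9] w [-11.92   0.13   6.73] dist 182 ang 13.7
```

```bash
python3 -m creep '[{"ax":-2.4,"ay":0,"az":1.3,"tx":0.020,"ty":0.012,"tz":0.028,"fingers":0.087},{"ax":-4.8,"ay":0,"az":2.7,"tx":0.044,"ty":0.026,"tz":0.062,"fingers":0.087},{"ax":-8,"ay":0,"az":4.5,"tx":0.069,"ty":0.040,"tz":0.096,"fingers":0.087},{"ax":-11,"ay":0.1,"az":6.2,"tx":0.090,"ty":0.052,"tz":0.126,"fingers":0.087},{"ax":-11.9,"ay":0.1,"az":6.7,"tx":0.1006,"ty":0.0589,"tz":0.140,"fingers":0.087}]' 18
python3 - <<'E'
from h import *
show()
s,c=snap('wrist','wA')
show()
c=ld('wA'); W=wcloud(c)
w=W[150:300,200:450].reshape(-1,3); w=w[(abs(w[:,2]-.129)<.005)]
w=w[np.hypot(w[:,0]-.595,w[:,1]-.153)<.045]
print(len(w),w.mean(0),cv2.minAreaRect(w[:,:2].astype(np.float32)))
E
```

```text
time_s: 9.25
tcp_pos: [0.6062, 0.1589, 0.1924]
eef_rot: [-0.0, 60.1, 38.7]
contact_force: [-1.2, -0.2, -0.3]
gripper_width: 0.0871
t 9.25 grasp [0.5989 0.153  0.2087] rackfr [0.1341 0.3019 0.2087] psi 38.74 L 29.94 roll -0.01 w 0.0871 F [-1.2 -0.2 -0.3] j [ 29.3   4.6 -28.1 -10.  -28.1 -72.9]
t 9.3 grasp [0.5998 0.1537 0.2083] rackfr [0.1351 0.3025 0.2083] psi 38.74 L 29.92 roll -0.02 w 0.0868 F [2.6 1.4 2.5] j [ 29.3   4.7 -28.  -10.  -28.  -73. ]
5474 [0.59392108 0.15143541 0.12838988] ((0.5956593155860901, 0.15302661061286926), (0.03865880146622658, 0.05610272288322449), 38.48093032836914)
```

View pics/wA.png

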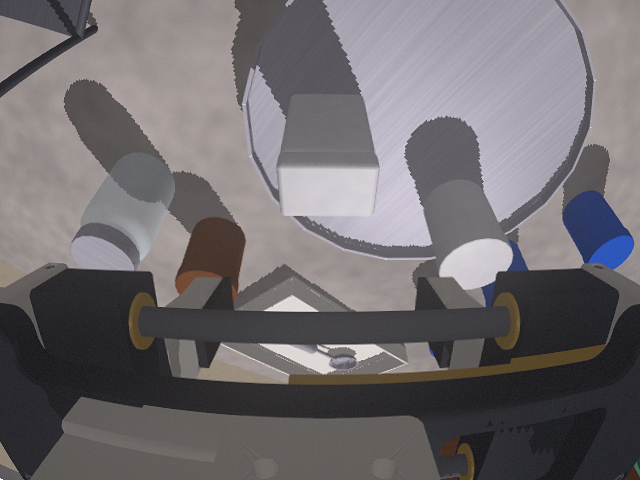

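The wrist view shows tin A upright and square to the jaws, lid at (327,190). The round tin at (465,240) and the jar at (125,210) are clear of the fingers' path.

```bash
python3 -m creep '[{"ax":0,"ay":0,"az":0,"tx":0,"ty":0,"tz":0,"fingers":0.087}]'
python3 - <<'E'
from h import *
show()
go([.5955,.1529,.111],38.6,30)
E
```

```text
time_s: 9.4
tcp_pos: [0.604, 0.1573, 0.1917]
eef_rot: [0.1, 60.2, 38.6]
contact_force: [-0.9, 0.2, 0.2]
gripper_width: 0.0871
t 9.4 grasp [0.5967 0.1514 0.208 ] rackfr [0.1316 0.3007 0.208 ] psi 38.59 L 29.83 roll 0.03 w 0.0871 F [-0.9  0.2  0.2] j [ 29.3   4.4 -28.4  -9.9 -28.  -73.2]
t(mm) [ 84.2   1.8 -48.2] w [-0.02 -0.17 -0.02] dist 97 ang 0.2
```

```bash
python3 -m creep '[{"ax":0,"ay":0,"az":0,"tx":0.018,"ty":0.001,"tz":-0.010,"fingers":0.087},{"ax":0,"ay":-0.2,"az":0,"tx":0.042,"ty":0.0015,"tz":-0.024,"fingers":0.087},{"ax":0,"ay":-0.2,"az":0,"tx":0.066,"ty":0.0015,"tz":-0.038,"fingers":0.087},{"ax":0,"ay":-0.2,"az":0,"tx":0.084,"ty":0.0015,"tz":-0.048,"fingers":0.087},{"ax":0,"ay":-0.2,"az":0,"tx":0.084,"ty":0.0015,"tz":-0.048,"fingers":0.087}]'
python3 - <<'E'
from h import *
show()
go([.5955,.1529,.111],38.6,30)
E
```

```text
time_s: 9.9
tcp_pos: [0.6007, 0.157, 0.0933]
eef_rot: [0.2, 60.1, 38.7]
contact_force: [0.6, 0.5, 0.2]
gripper_width: 0.087
t 9.9 grasp [0.5934 0.1511 0.1096] rackfr [0.1283 0.301  0.1096] psi 38.53 L 29.87 roll 0.1 w 0.087 F [0.6 0.5 0.2] j [ 28.6  12.1 -32.3 -17.5 -16.8 -64.6]
t(mm) [0.2 0.1 3.1] w [-0.11 -0.13 -0.05] dist 3 ang 0.2
```

```bash
python3 -m creep '[{"ax":0,"ay":0,"az":0,"tx":0,"ty":0,"tz":0.002,"fingers":0.06},{"ax":0,"ay":0,"az":0,"tx":0,"ty":0,"tz":0.002,"fingers":0.045},{"ax":0,"ay":0,"az":0,"tx":0,"ty":0,"tz":0.002,"fingers":0.045},{"ax":0,"ay":0,"az":0,"tx":0,"ty":0,"tz":0.002,"fingers":0.045},{"ax":0,"ay":0,"az":0,"tx":0,"ty":0,"tz":0.002,"fingers":0.045}]' 18;python3 -m creep '[{"ax":0,"ay":0,"az":0,"tx":0,"ty":0,"tz":0,"fingers":0.045},{"ax":0,"ay":0,"az":0,"tx":0,"ty":0,"tz":0,"fingers":0.045},{"ax":0,"ay":0,"az":0,"tx":0,"ty":0,"tz":0,"fingers":0.045}]' 18
python3 - <<'E'
from h import *
show()
E
```

```text
time_s: 10.4
tcp_pos: [0.6047, 0.1596, 0.098]
eef_rot: [-0.0, 59.8, 38.6]
contact_force: [-2.2, 1.0, 3.1]
gripper_width: 0.0556
time_s: 10.7
tcp_pos: [0.6051, 0.1599, 0.098]
eef_rot: [-0.0, 59.8, 38.6]
contact_force: [-2.8, 1.0, 5.4]
gripper_width: 0.0551
t 10.7 grasp [0.5977 0.154  0.1142] rackfr [0.133  0.3031 0.1142] psi 38.61 L 30.24 roll -0.02 w 0.0551 F [-2.8  1.   5.4] j [ 28.7  12.  -31.9 -17.2 -16.9 -64.9]
```

```bash
python3 -m creep '[{"ax":0,"ay":0,"az":0,"tx":-0.005,"ty":0,"tz":0.003,"fingers":0.045},{"ax":0,"ay":0,"az":0,"tx":-0.017,"ty":0,"tz":0.010,"fingers":0.045},{"ax":0,"ay":0,"az":0,"tx":-0.034,"ty":0,"tz":0.020,"fingers":0.045},{"ax":0,"ay":0,"az":0,"tx":-0.056,"ty":0,"tz":0.032,"fingers":0.045},{"ax":0,"ay":0,"az":0,"tx":-0.070,"ty":0,"tz":0.0405,"fingers":0.045}]' 18
python3 - <<'E'
from h import *
show()
s,c=snap('wrist','wA2'); snap('top','top2')
import h
c=ld('wA2'); R=Ro.from_euler('xyz',c['rot'],degrees=True).as_matrix(); g=c['tcp']-R[:,0]*r.hold_point_z
W=wcloud(c)[165:292,262:388].reshape(-1,3)-g
a=np.radians(38.6); f=np.c_[W[:,0]*np.cos(a)+W[:,1]*np.sin(a),-W[:,0]*np.sin(a)+W[:,1]*np.cos(a),W[:,2]]
f=f[(f[:,2]<.03)&(f[:,2]>-.09)&(abs(f[:,1])<.032)&(f[:,0]>-.04)&(f[:,0]<.0)]
m=(f[:,2]<-.025)&(f[:,2]>-.075)&(abs(f[:,1])<.022)
A=np.c_[f[m][:,1],f[m][:,2],np.ones(m.sum())]; co=np.linalg.lstsq(A,f[m][:,0],rcond=None)[0]
print(co[2],np.degrees(co[:2]),f[:,2].min(),np.percentile(f[:,1],[1,99]))
show()
go(rack(-.03,.22,.22),25,30)
E
```

```text
time_s: 11.2
tcp_pos: [0.6044, 0.1591, 0.1804]
eef_rot: [-0.1, 59.8, 38.5]
contact_force: [0.9, -0.1, -1.4]
gripper_width: 0.0558
t 11.2 grasp [0.597  0.1532 0.1966] rackfr [0.1323 0.3025 0.1966] psi 38.59 L 30.19 roll -0.05 w 0.0558 F [ 0.9 -0.1 -1.4] j [ 29.5   5.2 -29.3 -10.4 -26.  -72.7]
-0.01931681191812739 [0.33059639 0.00181993] -0.08286469319624898 [-0.02554308  0.02641431]
t 11.3 grasp [0.598  0.1538 0.1979] rackfr [0.1333 0.3029 0.1979] psi 38.62 L 30.4 roll -0.09 w 0.0558 F [-0.5 -0.1 -0.8] j [ 29.5   5.1 -29.2 -10.4 -25.9 -72.6]
t(mm) [-111.8    4.2 -147. ] w [11.82  0.41 -6.77] dist 185 ang 13.6
```

View pics/top2.png

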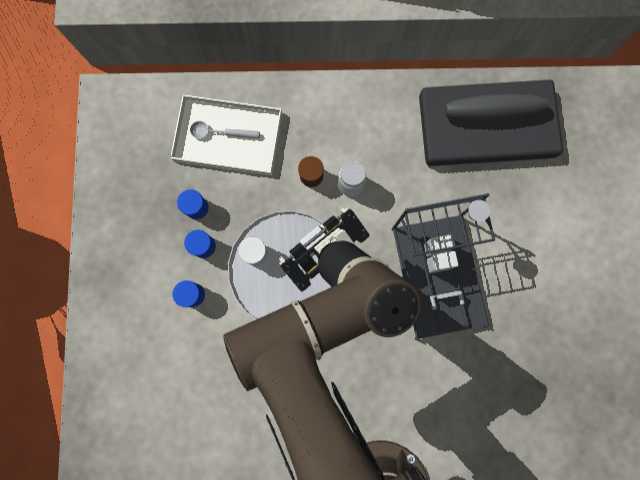

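```bash
python3 -m creep '[{"ax":1,"ay":0,"az":-0.6,"tx":-0.010,"ty":0,"tz":-0.013,"fingers":0.045},{"ax":3,"ay":0.1,"az":-1.7,"tx":-0.029,"ty":0.001,"tz":-0.038,"fingers":0.045},{"ax":6,"ay":0.2,"az":-3.4,"tx":-0.056,"ty":0.002,"tz":-0.074,"fingers":0.045},{"ax":9,"ay":0.3,"az":-5.1,"tx":-0.084,"ty":0.003,"tz":-0.110,"fingers":0.045},{"ax":11.8,"ay":0.4,"az":-6.8,"tx":-0.110,"ty":0.004,"tz":-0.145,"fingers":0.045}]' 18
python3 - <<'E'
from h import *
show()
go(rack(-.012,.0,.19),9.7,30)
E
```

```text
time_s: 11.8
tcp_pos: [0.4587, 0.0482, 0.1991]
eef_rot: [-0.0, 60.4, 24.8]
contact_force: [0.2, -0.3, 0.1]
gripper_width: 0.0559
t 11.8 grasp [0.4503 0.0443 0.2155] rackfr [-0.0307  0.2198  0.2155] psi 24.8 L 29.62 roll -0.02 w 0.0559 F [ 0.2 -0.3  0.1] j [  34.3  -16.6  -53.5   11.5  -24.3 -108.8]
t(mm) [   2.7 -219.5  -46.9] w [13.11 -0.37 -7.5 ] dist 225 ang 15.1
```

```bash
python3 -m creep '[{"ax":1.5,"ay":0,"az":-0.9,"tx":0.000,"ty":-0.025,"tz":-0.005,"fingers":0.045},{"ax":4,"ay":-0.1,"az":-2.4,"tx":0.000,"ty":-0.070,"tz":-0.015,"fingers":0.045},{"ax":7,"ay":-0.2,"az":-4.1,"tx":0.001,"ty":-0.120,"tz":-0.026,"fingers":0.045},{"ax":10,"ay":-0.3,"az":-5.8,"tx":0.001,"ty":-0.170,"tz":-0.036,"fingers":0.045},{"ax":12.2,"ay":-0.4,"az":-7.0,"tx":0.001,"ty":-0.205,"tz":-0.044,"fingers":0.045}]' 18
python3 - <<'E'
from h import *
show()
go(rack(-.009,.0003,.19),9.7,30)
E
```

```text
time_s: 12.3
tcp_pos: [0.5132, -0.1543, 0.1772]
eef_rot: [0.1, 59.9, 10.8]
contact_force: [1.3, 0.4, -0.5]
gripper_width: 0.0559
t 12.3 grasp [ 0.5039 -0.1561  0.1935] rackfr [-0.0116  0.0133  0.1935] psi 10.74 L 30.15 roll 0.04 w 0.0559 F [ 1.3  0.4 -0.5] j [ -0.5  -3.  -37.2 -12.6 -26.7 -69. ]
t(mm) [  4.2 -13.2   0.3] w [ 0.88  0.15 -0.55] dist 14 ang 1.0
```

```bash
python3 -m creep '[{"ax":0.4,"ay":0,"az":-0.3,"tx":0.002,"ty":-0.007,"tz":0.000,"fingers":0.045},{"ax":0.88,"ay":0.1,"az":-0.55,"tx":0.0045,"ty":-0.0132,"tz":0.001,"fingers":0.045},{"ax":0.88,"ay":0.1,"az":-0.55,"tx":0.0045,"ty":-0.0132,"tz":0.001,"fingers":0.045},{"ax":0.88,"ay":0.1,"az":-0.55,"tx":0.0045,"ty":-0.0132,"tz":0.001,"fingers":0.045}]' 18
python3 - <<'E'
from h import *
show()
s,c=snap('wrist','wA3')
show()
go(rack(-.008,.0003,.125),9.7,30)
E
python3 held.py wA3; python3 rail.py wA3
```

```text
time_s: 12.7
tcp_pos: [0.5182, -0.1634, 0.174]
eef_rot: [0.0, 60.0, 10.0]
contact_force: [0.7, -0.2, -1.4]
gripper_width: 0.0562
t 12.7 grasp [ 0.5089 -0.165   0.1903] rackfr [-0.0082  0.0036  0.1903] psi 9.96 L 30.01 roll 0.0 w 0.0562 F [ 0.7 -0.2 -1.4] j [ -1.6  -1.9 -36.5 -13.  -26.5 -68.3]
t 12.75 grasp [ 0.509  -0.1648  0.1905] rackfr [-0.0081  0.0038  0.1905] psi 9.98 L 30.04 roll -0.0 w 0.0559 F [ 0.2 -0.3 -0.6] j [ -1.6  -1.9 -36.5 -13.  -26.5 -68.3]
t(mm) [ 56.7  -3.5 -32.7] w [ 0.25  0.04 -0.14] dist 66 ang 0.3
grasp [-0.0082  0.0036  0.1903]
front face x=-0.0195 (rel grasp, at z=0), yaw slope 0.04 deg, tilt 0.19 deg x at bottom -0.0198
y range [-0.0258  0.0273] z range [-0.0814  0.0008]
wA3 rail 1 416 y [0.0338 0.0361 0.039 ] slope deg -0.26 z 0.0492
wA3 rail -1 422 y [-0.0378 -0.0348 -0.0325] slope deg 0.04 z 0.0491
wA3 stopfold x [-0.05   -0.0459 -0.0407] y [-0.0278  0.029 ] z 0.0806
```

View pics/wA3.png

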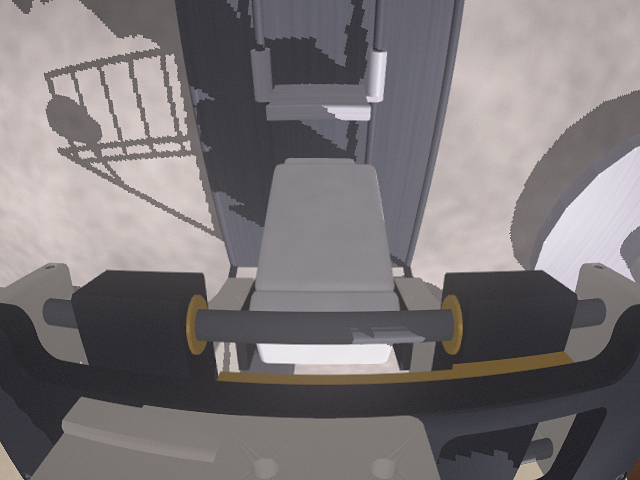

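```bash
python3 -m creep '[{"ax":0.25,"ay":0,"az":-0.1,"tx":0.007,"ty":-0.003,"tz":-0.004,"fingers":0.045},{"ax":0.25,"ay":0,"az":-0.1,"tx":0.021,"ty":-0.0035,"tz":-0.012,"fingers":0.045},{"ax":0.25,"ay":0,"az":-0.1,"tx":0.036,"ty":-0.0035,"tz":-0.021,"fingers":0.045},{"ax":0.25,"ay":0,"az":-0.1,"tx":0.050,"ty":-0.0035,"tz":-0.029,"fingers":0.045},{"ax":0.25,"ay":0,"az":-0.1,"tx":0.0565,"ty":-0.0035,"tz":-0.0327,"fingers":0.045}]' 18
python3 - <<'E'
from h import *
show()
s,c=snap('wrist','wA4')
show()
go(rack(-.008,.0003,.117),9.7,30)
E
python3 held.py wA4; python3 rail.py wA4
```

```text
time_s: 13.25
tcp_pos: [0.5184, -0.1671, 0.1072]
eef_rot: [0.1, 60.1, 9.8]
contact_force: [-0.5, 0.3, -0.5]
gripper_width: 0.0559
t 13.25 grasp [ 0.5091 -0.1687  0.1235] rackfr [-0.0086 -0.      0.1235] psi 9.65 L 29.94 roll 0.07 w 0.0559 F [-0.5  0.3 -0.5] j [ -3.2   4.6 -38.2 -20.2 -19.  -59.6]
t 13.3 grasp [ 0.509  -0.1687  0.1229] rackfr [-0.0087 -0.      0.1229] psi 9.64 L 29.89 roll 0.09 w 0.056 F [-0.5  0.5 -2.5] j [ -3.3   4.6 -38.2 -20.2 -19.  -59.6]
t(mm) [ 5.5  0.3 -2.3] w [-0.09 -0.11 -0.05] dist 6 ang 0.2
grasp [-0.0086 -0.      0.1235]
front face x=-0.0151 (rel grasp, at z=0), yaw slope 0.30 deg, tilt 12.61 deg x at bottom -0.033
y range [-0.0258  0.0277] z range [-0.0592  0.0008]
wA4 rail 1 1121 y [0.0336 0.0359 0.0388] slope deg -0.1 z 0.0491
wA4 rail -1 1119 y [-0.0377 -0.0348 -0.0325] slope deg 0.17 z 0.0491
wA4 stopfold x [-0.0501 -0.0414 -0.0272] y [-0.0266  0.028 ] z 0.0807
```

View pics/wA4.png

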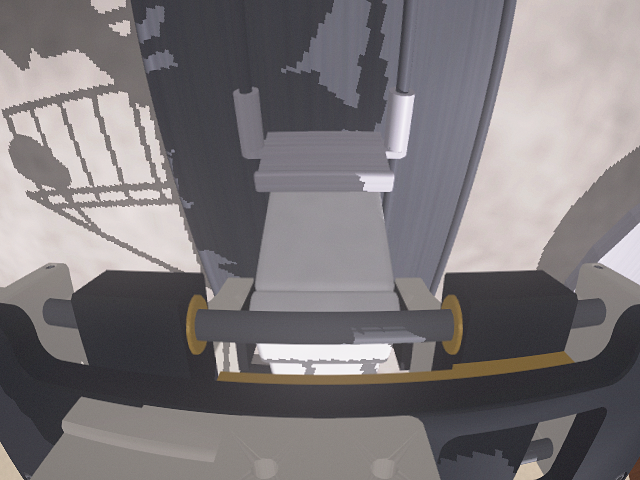

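```bash
python3 -m creep '[{"ax":0,"ay":0,"az":0,"tx":0.002,"ty":0.0003,"tz":-0.001,"fingers":0.045},{"ax":0,"ay":0,"az":0,"tx":0.004,"ty":0.0003,"tz":-0.002,"fingers":0.045},{"ax":0,"ay":0,"az":0,"tx":0.0055,"ty":0.0003,"tz":-0.0025,"fingers":0.045},{"ax":0,"ay":0,"az":0,"tx":0.0055,"ty":0.0003,"tz":-0.0025,"fingers":0.045}]' 18; python3 -m creep '[{"ax":0,"ay":0,"az":0,"tx":0.001,"ty":0,"tz":-0.0006,"fingers":0.045},{"ax":0,"ay":0,"az":0,"tx":0.001,"ty":0,"tz":-0.0006,"fingers":0.045}]' 18;  python3 - <<'E'
from h import *
show()
E
```

```text
time_s: 13.7
tcp_pos: [0.5199, -0.1674, 0.1032]
eef_rot: [0.0, 59.9, 9.7]
contact_force: [-0.3, -0.3, -1.0]
gripper_width: 0.0559
time_s: 13.9
tcp_pos: [0.5197, -0.1674, 0.1018]
eef_rot: [0.1, 59.9, 9.7]
contact_force: [0.4, 1.0, -0.3]
gripper_width: 0.0557
t 13.9 grasp [ 0.5104 -0.169   0.1181] rackfr [-0.0074 -0.0005  0.1181] psi 9.61 L 30.05 roll 0.03 w 0.0557 F [ 0.4  1.  -0.3] j [ -3.4   5.3 -38.2 -21.1 -18.3 -58.6]
```

```bash
python3 -m creep '[{"ax":0,"ay":0,"az":0,"tx":0.0017,"ty":0.0003,"tz":-0.001,"fingers":0.045},{"ax":0,"ay":0,"az":0,"tx":0.0017,"ty":0.0003,"tz":-0.001,"fingers":0.045}]' 18; python3 -m creep '[{"ax":0,"ay":0,"az":0,"tx":0.0009,"ty":0,"tz":-0.0005,"fingers":0.045},{"ax":0,"ay":0,"az":0,"tx":0.0009,"ty":0,"tz":-0.0005,"fingers":0.045}]' 18;  python3 - <<'E'
from h import *
show()
E
```

```text
time_s: 14.1
tcp_pos: [0.5195, -0.167, 0.0996]
eef_rot: [0.1, 60.0, 9.7]
contact_force: [-0.3, -0.9, -0.7]
gripper_width: 0.056
time_s: 14.3
tcp_pos: [0.5196, -0.1671, 0.0986]
eef_rot: [0.1, 60.0, 9.7]
contact_force: [0.1, 0.7, -1.3]
gripper_width: 0.0563
t 14.3 grasp [ 0.5103 -0.1686  0.1149] rackfr [-0.0074 -0.0002  0.1149] psi 9.61 L 30.03 roll 0.03 w 0.0563 F [ 0.1  0.7 -1.3] j [ -3.5   5.6 -38.2 -21.6 -18.  -58.1]
```

```bash
python3 -m creep '[{"ax":0,"ay":0,"az":0,"tx":0.0009,"ty":0,"tz":-0.0005,"fingers":0.045},{"ax":0,"ay":0,"az":0,"tx":0.0009,"ty":0,"tz":-0.0005,"fingers":0.045}]' 18
python3 - <<'E'
from h import *
show()
E
```

```text
time_s: 14.5
tcp_pos: [0.52, -0.1671, 0.098]
eef_rot: [0.0, 59.9, 9.6]
contact_force: [-0.2, 0.5, 0.3]
gripper_width: 0.0563
t 14.5 grasp [ 0.5107 -0.1686  0.1143] rackfr [-0.007  -0.0003  0.1143] psi 9.62 L 30.09 roll 0.02 w 0.0563 F [-0.2  0.5  0.3] j [ -3.5   5.7 -38.2 -21.7 -17.9 -57.9]
```

```bash
python3 -m creep '[{"ax":0,"ay":0,"az":0,"tx":0.0009,"ty":0,"tz":-0.0005,"fingers":0.045},{"ax":0,"ay":0,"az":0,"tx":0.0009,"ty":0,"tz":-0.0005,"fingers":0.045}]' 18
python3 - <<'E'
from h import *
show()
E
```

```text
time_s: 14.7
tcp_pos: [0.5206, -0.167, 0.0979]
eef_rot: [-0.0, 59.8, 9.6]
contact_force: [-3.8, 3.3, 10.3]
gripper_width: 0.0559
t 14.7 grasp [ 0.5113 -0.1686  0.1142] rackfr [-0.0064 -0.0003  0.1142] psi 9.63 L 30.18 roll -0.0 w 0.0559 F [-3.8  3.3 10.3] j [ -3.5   5.7 -38.1 -21.9 -17.9 -57.7]
```

Contact, at the same height as at the pick. Now I release.

```bash
python3 -m creep '[{"ax":0,"ay":0,"az":0,"tx":0,"ty":0,"tz":0,"fingers":0.085},{"ax":0,"ay":0,"az":0,"tx":0,"ty":0,"tz":0,"fingers":0.085},{"ax":0,"ay":0,"az":0,"tx":0,"ty":0,"tz":0,"fingers":0.085},{"ax":0,"ay":0,"az":0,"tx":0,"ty":0,"tz":0,"fingers":0.085},{"ax":0,"ay":0,"az":0,"tx":0,"ty":0,"tz":0,"fingers":0.085}]' 18; python3 -m creep '[{"ax":0,"ay":0,"az":0,"tx":-0.012,"ty":0,"tz":0,"fingers":0.087},{"ax":0,"ay":0,"az":0,"tx":-0.032,"ty":0,"tz":0,"fingers":0.087},{"ax":0,"ay":0,"az":0,"tx":-0.060,"ty":0,"tz":0,"fingers":0.087},{"ax":0,"ay":0,"az":0,"tx":-0.088,"ty":0,"tz":0,"fingers":0.087},{"ax":0,"ay":0,"az":0,"tx":-0.110,"ty":0,"tz":0,"fingers":0.087}]' 18
python3 - <<'E'
from h import *
show()
s,c=snap('wrist','wC'); snap('scene','sc4')
E
python3 rail.py wC
```

```text
time_s: 15.2
tcp_pos: [0.5196, -0.1671, 0.0965]
eef_rot: [0.1, 60.0, 9.7]
contact_force: [0.5, -0.7, -0.7]
gripper_width: 0.0842
time_s: 15.7
tcp_pos: [0.4643, -0.1766, 0.1939]
eef_rot: [-0.0, 59.9, 9.6]
contact_force: [1.0, -0.4, -0.2]
gripper_width: 0.0869
t 15.7 grasp [ 0.455  -0.1782  0.2101] rackfr [-0.0635 -0.0003  0.2101] psi 9.6 L 30.1 roll -0.02 w 0.0869 F [ 1.  -0.4 -0.2] j [ -4.4  -8.1 -38.5 -13.6 -30.9 -66.2]
wC rail 1 589 y [0.0338 0.0362 0.039 ] slope deg 0.03 z 0.0492
wC rail -1 599 y [-0.0378 -0.0349 -0.0326] slope deg 0.18 z 0.0491
wC stopfold x [-0.0502 -0.0418 -0.0256] y [-0.0266  0.028 ] z 0.0808
```

View pics/wC.png

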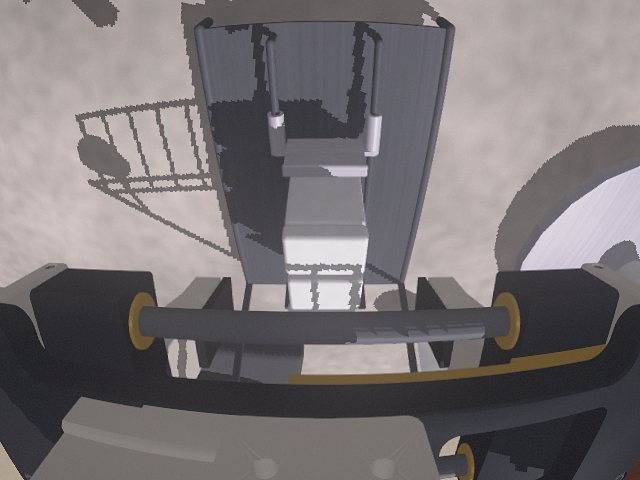

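The wrist view shows both placed tins in line in front of the back tin, lids at (325,250) and (325,290). The stop plate stands just in front of them at (325,165).

Run:
```python
from h import *
W=wcloud(ld('wC')); q=torack(W).reshape(-1,3); q=q[~np.isnan(q[:,0])]
b=q[(q[:,2]>.122)&(q[:,2]<.137)&(abs(q[:,1])<.05)&(q[:,0]<.06)]
print('lids x',np.percentile(b[:,0],[1,50,99]),'y',np.percentile(b[:,1],[1,99]),'z',np.percentile(b[:,2],[5,95]))
print(cv2.minAreaRect(b[:,:2].astype(np.float32)))
b=q[(q[:,2]>.090)&(q[:,2]<.12)&(abs(q[:,1])<.025)&(q[:,0]<.06)]
print('face A', np.polyfit(b[:,2],b[:,0],1), np.median(b[:,0]))
go(rack(-.094,.0,.14),9.7,26)
go(rack(-.094,.0,.0723),9.7,26)
```

```text
lids x [-0.02769101  0.00185238  0.05896535] y [-0.02641895  0.02785942] z [0.1238189  0.12945594]
((0.015598684549331665, -0.00013893283903598785), (0.058270517736673355, 0.08893207460641861), 89.81867218017578)
face A [ 0.0117871  -0.02777815] -0.026605536109178946
t(mm) [ 46.3   0.8 -64.8] w [-0.04  4.35  0.13] dist 80 ang 4.3
t(mm) [104.7   0.9 -99. ] w [-0.04  4.35  0.13] dist 144 ang 4.3
```

```bash
python3 -m creep '[{"ax":0,"ay":1,"az":0,"tx":0.006,"ty":0,"tz":-0.010,"fingers":0.04},{"ax":0,"ay":2,"az":0,"tx":0.016,"ty":0,"tz":-0.026,"fingers":0.0},{"ax":0,"ay":3.4,"az":0,"tx":0.030,"ty":0,"tz":-0.045,"fingers":0.0},{"ax":0,"ay":4.3,"az":0.1,"tx":0.042,"ty":0.0008,"tz":-0.060,"fingers":0.0},{"ax":0,"ay":4.3,"az":0.1,"tx":0.0463,"ty":0.0008,"tz":-0.0648,"fingers":0.0}]' 18; python3 -m creep '[{"ax":0,"ay":0,"az":0,"tx":0,"ty":0,"tz":0,"fingers":0.0},{"ax":0,"ay":0,"az":0,"tx":0,"ty":0,"tz":0,"fingers":0.0},{"ax":0,"ay":0,"az":0,"tx":0,"ty":0,"tz":0,"fingers":0.0},{"ax":0,"ay":0,"az":0,"tx":0,"ty":0,"tz":0,"fingers":0.0},{"ax":0,"ay":0,"az":0,"tx":0,"ty":0,"tz":0,"fingers":0.0}]' 18
python3 - <<'E'
from h import *
show()
snap('wrist','wD')
go(rack(-.094,.0,.0725),9.7,26)
E
```

```text
time_s: 16.3
tcp_pos: [0.4305, -0.1807, 0.1155]
eef_rot: [0.5, 64.6, 10.1]
contact_force: [0.0, 0.2, 0.4]
gripper_width: 0.0526
time_s: 16.8
tcp_pos: [0.4331, -0.181, 0.12]
eef_rot: [0.2, 64.2, 9.9]
contact_force: [0.0, -0.4, 0.4]
gripper_width: 0.0122
t 16.8 grasp [ 0.4251 -0.1824  0.1369] rackfr [-0.0938  0.0006  0.1369] psi 9.66 L 25.81 roll 0.1 w 0.0122 F [ 0.  -0.4  0.4] j [ -4.9  -3.  -43.6 -15.1 -25.2 -63.1]
t(mm) [ 57.8  -0.8 -28.1] w [-0.08 -0.2  -0.08] dist 64 ang 0.2
```

View pics/wD.png

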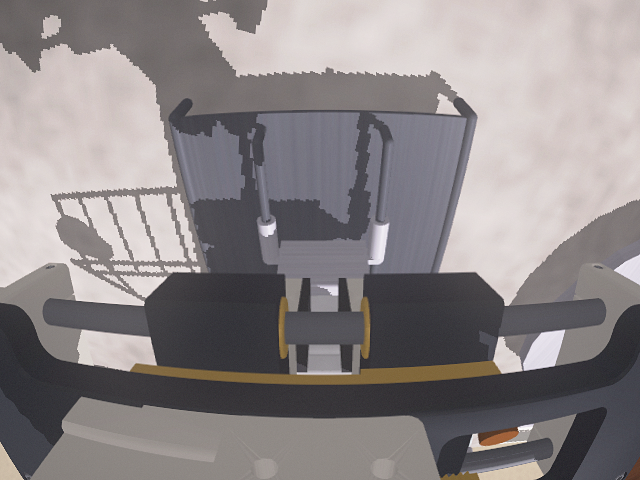

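```bash
python3 -m creep '[{"ax":0,"ay":0,"az":0,"tx":0.010,"ty":-0.0006,"tz":-0.005,"fingers":0.0},{"ax":0,"ay":0,"az":0,"tx":0.024,"ty":-0.0006,"tz":-0.012,"fingers":0.0},{"ax":0,"ay":0,"az":0,"tx":0.039,"ty":-0.0006,"tz":-0.019,"fingers":0.0},{"ax":0,"ay":0,"az":0,"tx":0.051,"ty":-0.0006,"tz":-0.025,"fingers":0.0},{"ax":0,"ay":0,"az":0,"tx":0.0575,"ty":-0.0006,"tz":-0.028,"fingers":0.0}]' 18; python3 -m creep '[{"ax":0,"ay":0,"az":0,"tx":0,"ty":0,"tz":0,"fingers":0.0}]' 18
python3 - <<'E'
from h import *
show()
snap('wrist','wD2')
go(rack(-.070,.0,.0725),9.7,26)
E
```

```text
time_s: 17.35
tcp_pos: [0.4319, -0.1814, 0.0535]
eef_rot: [0.3, 64.4, 9.9]
contact_force: [-1.2, -0.0, -0.1]
gripper_width: 0.0004
time_s: 17.45
tcp_pos: [0.4318, -0.1815, 0.0537]
eef_rot: [0.4, 64.4, 10.0]
contact_force: [-0.1, 0.0, 0.3]
gripper_width: 0.0006
t 17.45 grasp [ 0.4238 -0.1829  0.0706] rackfr [-0.0951  0.0003  0.0706] psi 9.61 L 25.59 roll 0.17 w 0.0006 F [-0.1  0.   0.3] j [ -7.2   5.1 -44.2 -24.7 -17.7 -51.1]
t(mm) [ 9.7 -0.1 22.9] w [-0.13 -0.36 -0.1 ] dist 25 ang 0.4
```

View pics/wD2.png

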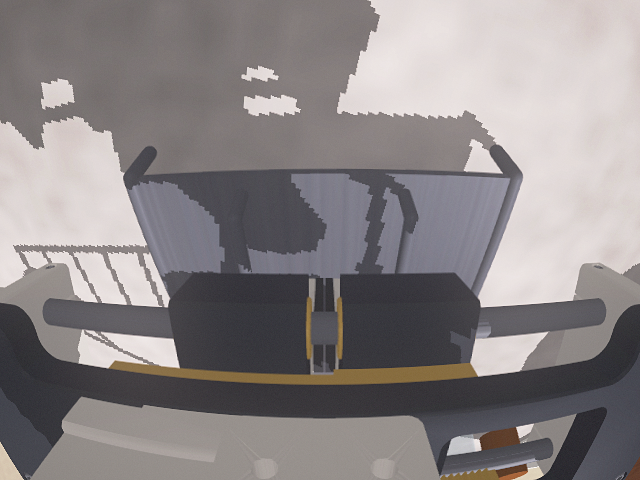

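```bash
python3 -m creep '[{"ax":0,"ay":0,"az":0,"tx":0.0035,"ty":0,"tz":0.008,"fingers":0.0},{"ax":0,"ay":0,"az":0,"tx":0.008,"ty":0,"tz":0.0175,"fingers":0.0},{"ax":0,"ay":0,"az":0,"tx":0.012,"ty":0,"tz":0.026,"fingers":0.0},{"ax":0,"ay":0,"az":0,"tx":0.013,"ty":0,"tz":0.028,"fingers":0.0},{"ax":0,"ay":0,"az":0,"tx":0.013,"ty":0,"tz":0.028,"fingers":0.0}]' 18
python3 - <<'E'
from h import *
show()
p,R,s=cur(); print('tcp rack',torack(p).round(4))
E
```

```text
time_s: 18.0
tcp_pos: [0.4636, -0.1759, 0.0559]
eef_rot: [0.3, 64.3, 9.9]
contact_force: [-0.5, -0.3, 0.4]
gripper_width: 0.0005
t 18.0 grasp [ 0.4555 -0.1774  0.0728] rackfr [-0.0629  0.0005  0.0728] psi 9.71 L 25.74 roll 0.12 w 0.0005 F [-0.5 -0.3  0.4] j [ -5.    6.9 -42.4 -22.6 -17.  -55. ]
tcp rack [-0.0547  0.0005  0.0559]
```

Now a steady push at about 5 mm per row, with the force read after each call.

```bash
python3 -m creep '[{"ax":0,"ay":0,"az":0,"tx":0.0015,"ty":0,"tz":0.003,"fingers":0.0},{"ax":0,"ay":0,"az":0,"tx":0.0032,"ty":0,"tz":0.0066,"fingers":0.0},{"ax":0,"ay":0,"az":0,"tx":0.005,"ty":0,"tz":0.0103,"fingers":0.0},{"ax":0,"ay":0,"az":0,"tx":0.0066,"ty":0,"tz":0.0136,"fingers":0.0}]' 18
python3 - <<'E'
from h import *
show()
p,R,s=cur(); print('tcp rack',torack(p).round(4))
E
```

```text
time_s: 18.4
tcp_pos: [0.4777, -0.1736, 0.0556]
eef_rot: [0.3, 64.3, 10.0]
contact_force: [-3.2, 0.7, 1.2]
gripper_width: 0.001
t 18.4 grasp [ 0.4697 -0.175   0.0725] rackfr [-0.0486  0.0004  0.0725] psi 9.65 L 25.69 roll 0.15 w 0.001 F [-3.2  0.7  1.2] j [ -4.2   7.9 -41.5 -21.7 -16.7 -56.6]
tcp rack [-0.0404  0.0004  0.0556]
```

```bash
python3 -m creep '[{"ax":0,"ay":0,"az":0,"tx":0.0014,"ty":0,"tz":0.003,"fingers":0.0},{"ax":0,"ay":0,"az":0,"tx":0.0028,"ty":0,"tz":0.006,"fingers":0.0},{"ax":0,"ay":0,"az":0,"tx":0.0041,"ty":0,"tz":0.0087,"fingers":0.0},{"ax":0,"ay":0,"az":0,"tx":0.0041,"ty":0,"tz":0.0087,"fingers":0.0}]' 18
python3 - <<'E'
from h import *
show()
p,R,s=cur(); print('tcp rack',torack(p).round(4))
E
```

```text
time_s: 18.8
tcp_pos: [0.4875, -0.172, 0.0557]
eef_rot: [0.3, 64.3, 9.9]
contact_force: [-2.1, 1.7, -0.6]
gripper_width: 0.0003
t 18.8 grasp [ 0.4795 -0.1734  0.0727] rackfr [-0.0386  0.0003  0.0727] psi 9.67 L 25.72 roll 0.13 w 0.0003 F [-2.1  1.7 -0.6] j [ -3.7   8.6 -40.9 -21.1 -16.5 -57.6]
tcp rack [-0.0304  0.0003  0.0557]
```

```bash
python3 -m creep '[{"ax":0,"ay":0,"az":0,"tx":0.0008,"ty":0,"tz":0.0016,"fingers":0.0},{"ax":0,"ay":0,"az":0,"tx":0.0013,"ty":0,"tz":0.0027,"fingers":0.0},{"ax":0,"ay":0,"az":0,"tx":0.0013,"ty":0,"tz":0.0027,"fingers":0.0}]' 18; python3 -c "
from h import *
show()
p,R,s=cur(); print('tcp rack',torack(p).round(4))"
python3 -m creep '[{"ax":0,"ay":0,"az":0,"tx":0.0009,"ty":0,"tz":0.0018,"fingers":0.0},{"ax":0,"ay":0,"az":0,"tx":0.0009,"ty":0,"tz":0.0018,"fingers":0.0}]' 18; python3 -c "
from h import *
show()
p,R,s=cur(); print('tcp rack',torack(p).round(4))"
```

```text
time_s: 19.1
tcp_pos: [0.4901, -0.1716, 0.0557]
eef_rot: [0.3, 64.3, 9.9]
contact_force: [-4.4, 1.4, -0.4]
gripper_width: 0.0005
t 19.1 grasp [ 0.4821 -0.173   0.0726] rackfr [-0.036   0.0003  0.0726] psi 9.66 L 25.7 roll 0.14 w 0.0005 F [-4.4  1.4 -0.4] j [ -3.6   8.7 -40.8 -20.9 -16.4 -58. ]
tcp rack [-0.0278  0.0003  0.0557]
time_s: 19.3
tcp_pos: [0.4922, -0.1712, 0.0557]
eef_rot: [0.3, 64.3, 9.9]
contact_force: [-4.6, 2.5, -1.6]
gripper_width: 0.0006
t 19.3 grasp [ 0.4842 -0.1726  0.0727] rackfr [-0.0338  0.0003  0.0727] psi 9.66 L 25.72 roll 0.13 w 0.0006 F [-4.6  2.5 -1.6] j [ -3.4   8.9 -40.6 -20.8 -16.4 -58.2]
tcp rack [-0.0257  0.0003  0.0557]
```

```bash
python3 -m creep '[{"ax":0,"ay":0,"az":0,"tx":0.0007,"ty":0,"tz":0.0014,"fingers":0.0},{"ax":0,"ay":0,"az":0,"tx":0.0007,"ty":0,"tz":0.0014,"fingers":0.0}]' 18; python3 -c "
from h import *
show()
p,R,s=cur(); print('tcp rack',torack(p).round(4))"
python3 -m creep '[{"ax":0,"ay":0,"az":0,"tx":0.0006,"ty":0,"tz":0.0013,"fingers":0.0},{"ax":0,"ay":0,"az":0,"tx":0.0006,"ty":0,"tz":0.0013,"fingers":0.0}]' 18; python3 -c "
from h import *
show()
p,R,s=cur(); print('tcp rack',torack(p).round(4)); snap('scene','sc5'); snap('top','top5')"; python3 rail.py sc5 top5
```

```text
time_s: 19.5
tcp_pos: [0.493, -0.171, 0.0555]
eef_rot: [0.3, 64.3, 10.0]
contact_force: [-8.1, 2.1, 2.6]
gripper_width: 0.0006
t 19.5 grasp [ 0.485  -0.1724  0.0725] rackfr [-0.033   0.0004  0.0725] psi 9.66 L 25.66 roll 0.15 w 0.0006 F [-8.1  2.1  2.6] j [ -3.4   9.  -40.6 -20.7 -16.4 -58.3]
tcp rack [-0.0249  0.0004  0.0555]
time_s: 19.7
tcp_pos: [0.4932, -0.1709, 0.0553]
eef_rot: [0.4, 64.4, 10.0]
contact_force: [-14.5, -1.6, 8.5]
gripper_width: 0.0008
t 19.7 grasp [ 0.4852 -0.1723  0.0723] rackfr [-0.0328  0.0004  0.0723] psi 9.65 L 25.58 roll 0.17 w 0.0008 F [-14.5  -1.6   8.5] j [ -3.4   9.  -40.6 -20.6 -16.5 -58.5]
tcp rack [-0.0247  0.0005  0.0553]
sc5 rail -1 21 y [-0.0394 -0.0371 -0.0344] slope deg 0.84 z 0.048
```

```bash
python3 -c "
from h import *
c=ld('sc5')['pixels']
cv2.imwrite('pics/sc5c.png',cv2.resize(c[200:395,90:310],None,fx=3.4,fy=3.07,interpolation=cv2.INTER_CUBIC))"
```

```text
(no output)
```

View pics/sc5c.png

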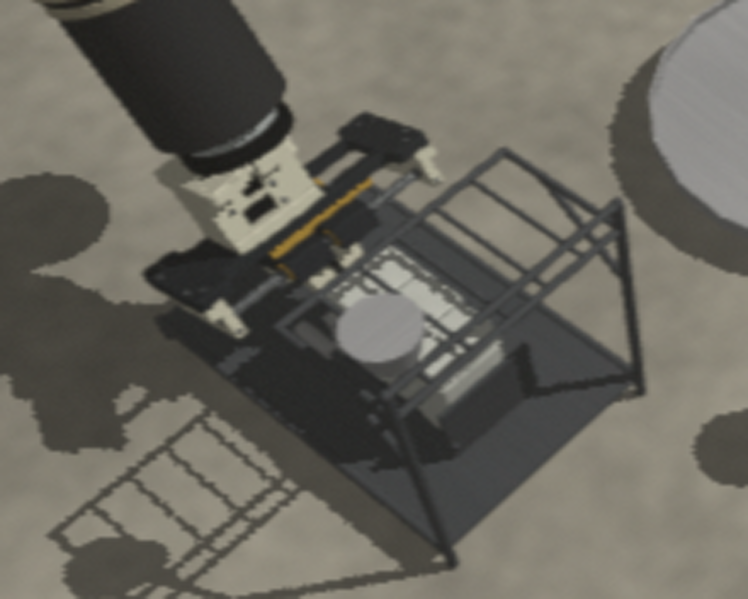

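The force has risen to about 15 N and the tool has stopped at the expected place, with the row closed up against the wall. I back off and check.

```bash
python3 -m creep '[{"ax":0,"ay":0,"az":0,"tx":-0.003,"ty":0,"tz":-0.006,"fingers":0.0},{"ax":0,"ay":0,"az":0,"tx":-0.009,"ty":0,"tz":-0.018,"fingers":0.0},{"ax":0,"ay":0,"az":0,"tx":-0.016,"ty":0,"tz":-0.034,"fingers":0.0},{"ax":0,"ay":0,"az":0,"tx":-0.022,"ty":0,"tz":-0.046,"fingers":0.0},{"ax":0,"ay":0,"az":0,"tx":-0.022,"ty":0,"tz":-0.046,"fingers":0.0}]' 18; python3 -m creep '[{"ax":0,"ay":0,"az":0,"tx":-0.018,"ty":0,"tz":0.008,"fingers":0.0},{"ax":0,"ay":0,"az":0,"tx":-0.050,"ty":0,"tz":0.022,"fingers":0.0},{"ax":0,"ay":0,"az":0,"tx":-0.090,"ty":0,"tz":0.040,"fingers":0.0},{"ax":0,"ay":0,"az":0,"tx":-0.130,"ty":0,"tz":0.060,"fingers":0.0},{"ax":0,"ay":0,"az":0,"tx":-0.150,"ty":0,"tz":0.070,"fingers":0.0}]' 18; python3 -m creep '[{"ax":0,"ay":0,"az":0,"tx":0,"ty":0.02,"tz":0,"fingers":0.0},{"ax":0,"ay":0,"az":0,"tx":0,"ty":0.06,"tz":0,"fingers":0.0},{"ax":0,"ay":0,"az":0,"tx":0,"ty":0.10,"tz":0,"fingers":0.0},{"ax":0,"ay":0,"az":0,"tx":0,"ty":0.14,"tz":0,"fingers":0.0},{"ax":0,"ay":0,"az":0,"tx":0,"ty":0.18,"tz":0,"fingers":0.0}]' 18; python3 -c "
from h import *
show()
snap('scene','sc6'); snap('top','top6'); snap('wrist','wE')
c=ld('sc6')['pixels']
cv2.imwrite('pics/sc6c.png',cv2.resize(c[235:395,110:310],None,fx=3.7,fy=3.7,interpolation=cv2.INTER_CUBIC))"; python3 rail.py sc6 top6 wE
```

```text
time_s: 20.3
tcp_pos: [0.4439, -0.1798, 0.0562]
eef_rot: [0.3, 64.2, 9.8]
contact_force: [0.4, 0.7, 0.2]
gripper_width: 0.0005
time_s: 20.8
tcp_pos: [0.4448, -0.1806, 0.2265]
eef_rot: [-0.1, 63.9, 9.5]
contact_force: [0.6, 0.0, -0.2]
gripper_width: 0.0006
time_s: 21.3
tcp_pos: [0.4157, -0.0167, 0.2224]
eef_rot: [0.4, 64.3, 10.0]
contact_force: [1.0, -0.1, 0.3]
gripper_width: 0.0004
t 21.3 grasp [ 0.4077 -0.0181  0.2394] rackfr [-0.0832  0.1655  0.2394] psi 9.61 L 25.73 roll 0.17 w 0.0004 F [ 1.  -0.1  0.3] j [  35.   -24.3  -54.6   17.7  -37.4 -127.5]
sc6 rail 1 45 y [0.032  0.0348 0.0379] slope deg -0.41 z 0.0483
sc6 rail -1 48 y [-0.0398 -0.0374 -0.0337] slope deg -0.79 z 0.049
top6 rail -1 49 y [-0.039  -0.0353 -0.0332] slope deg 0.59 z 0.0502
top6 stopfold x [-0.0227 -0.0212 -0.0201] y [-0.0281  0.029 ] z 0.0818
wE rail 1 400 y [0.0347 0.0379 0.0397] slope deg -0.07 z 0.0489
wE rail -1 339 y [-0.0368 -0.0338 -0.032 ] slope deg 0.05 z 0.0486
wE stopfold x [-0.0228 -0.0216 -0.0201] y [-0.0272  0.0298] z 0.08
```

View pics/top6.png

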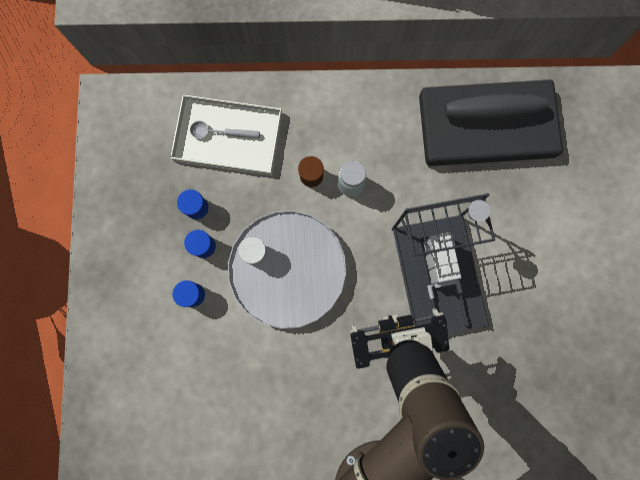

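View pics/sc6c.png

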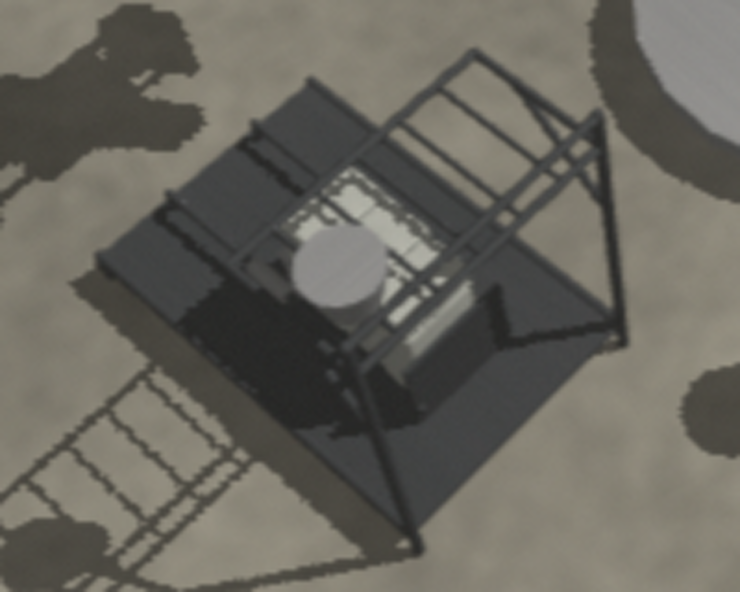

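Run:
```python
from h import *
for t in('top6','wE'):
    c=ld(t); q=torack(wcloud(c) if t[0]=='w' else cloud(c)).reshape(-1,3)
    b=q[(abs(q[:,2]-.129)<.008)&(abs(q[:,1])<.045)&(q[:,0]<.11)&(q[:,0]>-.05)]
    (cx,cy),sz,an=cv2.minAreaRect(b[:,:2].astype(np.float32)); print(t,'lids',len(b),cx,cy,sz,an)
    co=np.linalg.lstsq(np.c_[b[:,:2],np.ones(len(b))],b[:,2],rcond=None)[0]; print('lid tilt deg',np.degrees(co[:2]).round(2))
    for lo in(-.015,.023,.061):
        s=b[(b[:,0]>lo+.004)&(b[:,0]<lo+.034)]; 
        if len(s)>20: print(' tin',lo,'z',np.median(s[:,2]).round(4),'y',((np.percentile(s[:,1],1)+np.percentile(s[:,1],99))/2).round(4), 'n',len(s))
    f=q[(q[:,2]>.076)&(q[:,2]<.088)&(abs(q[:,1])<.027)&(q[:,0]<-.0)&(q[:,0]>-.06)]
    print(' fold x',np.percentile(f[:,0],[1,99]).round(4))
W=cloud(ld('top6'))
for nm,(u0,v0,u1,v1),z in(('round',(236,234,268,268),(.095,.125)),('jar',(336,160,368,195),(.1,.13))):
    w=W[v0:v1,u0:u1].reshape(-1,3); w=w[(w[:,2]>z[0])&(w[:,2]<z[1])]; print(nm,w.mean(0).round(4))
show()
```

```text
top6 lids 991 0.04409521073102951 -0.00027881190180778503 (0.057958584278821945, 0.11497749388217926) 87.78063201904297
lid tilt deg [ 0.05 -0.01]
 tin -0.015 z 0.1303 y 0.0007 n 295
 tin 0.023 z 0.1302 y 0.0003 n 301
 tin 0.061 z 0.1304 y -0.0022 n 234
 fold x [-0.0227 -0.0119]
wE lids 3172 0.023065704852342606 0.0011673830449581146 (0.057356465607881546, 0.07318675518035889) 89.89474487304688
lid tilt deg [ 1.54 -1.32]
 tin -0.015 z 0.1286 y 0.0021 n 1422
 tin 0.023 z 0.1286 y 0.0018 n 1096
 fold x [-0.0226 -0.0105]
round [0.5881 0.3053 0.108 ]
jar [0.7747 0.0552 0.1147]
t 21.45 grasp [ 0.4077 -0.0159  0.2392] rackfr [-0.0829  0.1677  0.2392] psi 10.15 L 25.7 roll 0.15 w 0.0006 F [-0.5 -0.   0.2] j [  35.3  -24.2  -54.6   17.5  -37.4 -127. ]
```

View pics/wE.png

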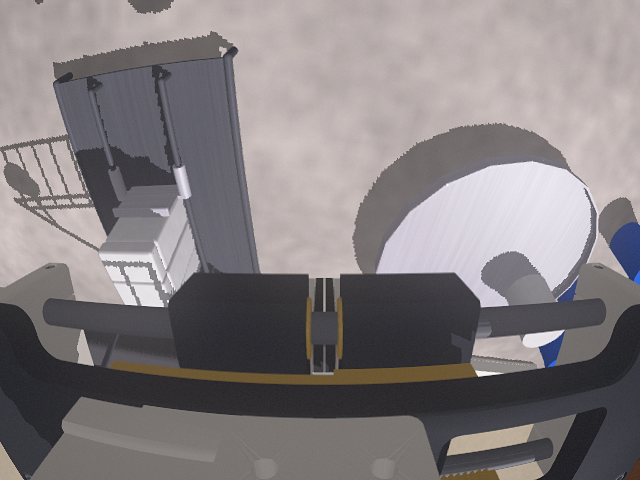

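All three tins are flush, level and on the lane's middle line, and their lids measure 0.115 m in all. The round tin and the jar haven't moved. I let the arm settle and hand in.

```bash
python3 -m creep '[{"ax":0,"ay":0,"az":0,"tx":0,"ty":0,"tz":0,"fingers":0.0},{"ax":0,"ay":0,"az":0,"tx":0,"ty":0,"tz":0,"fingers":0.0},{"ax":0,"ay":0,"az":0,"tx":0,"ty":0,"tz":0,"fingers":0.0}]'; python3 -c "
from h import *
show(); print(order.close_job())"
```

```text
time_s: 21.75
tcp_pos: [0.4158, -0.0194, 0.2214]
eef_rot: [0.2, 64.5, 9.6]
contact_force: [-0.1, -0.1, 0.1]
gripper_width: 0.0006
t 21.75 grasp [ 0.4078 -0.0207  0.2384] rackfr [-0.0835  0.1629  0.2384] psi 9.45 L 25.52 roll 0.09 w 0.0006 F [-0.1 -0.1  0.1] j [  34.5  -24.   -54.5   17.4  -37.4 -126.9]
the job is handed in; nothing more can be done
None
```

I set both flat tins upright in the lane in front of the tin already there, then pushed the stop up until the row was snug against the end wall. The job was handed in at about 21.8 s of the 72 s; no verdict is reported.

I gripped each tin across its 56 mm side with the hand leaning back 30°, lowered it until the wrist felt the deck (7 to 10 N), and only then let go. I pushed the stop with the shut fingertips until the force rose from about 5 N to about 15 N.

Last checks, from the top camera unless noted:
- **Tins:** the three lids make one block 0.115 m long, level within 0.1°. Their tops are at 0.130 m and each is within about 2 mm of the lane's middle line.
- **Stop:** its folded edge moved about 27 mm, so its value is about 0.077, against the 0.072 needed and 0.076 expected.
- **Bystanders:** the round tin and the jar are within 1 mm of where they started.
- **Robot:** it stood clear of everything with no contact force.

One check disagreed. The last wrist view gave the lids a tilt of about 1.5° and put the tins about 2 mm off the middle line. That view also shifted the fixed rails by about 1.5 mm to the same side, and the arm was still settling, so I went by the top camera.

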